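# Make up a floor-laying kit and a door-hanging kit in fitted trays

### The job

Make up the two joiner's kits from the stock that lies between the two fitted trays. The floor-laying kit (tray with three pockets) gets the tape measure, the tapping block and one wedge; the door-hanging kit (tray with two pockets) gets the block plane and the other wedge. Lay each thing upright, fully down in the pocket cut for it, and leave the sanding block, the wax jar and the glue bottle where they are.

Things in the scene. Friction and masses are not known exactly. Their poses are not given: they have to be found in the camera images.
- floor_tray: Fixed wooden tray, 206 x 126 mm (x, y), 17 high, THREE pockets, long along y, centred at y = 0: tape measure at x = -72 mm (46 x 93 in x, y), tapping block x = +3 (56 x 106), wedge x = +75 (40 x 110). Origin: centre of underside, z up. Grey felt pocket floor 5 mm above origin. An open finger trough as deep as the pockets, y -28 to 28, crosses them all. Neighbours end about 34 mm apart.
- door_tray: Fixed wooden tray, 186 x 136 mm (x, y), 17 high, TWO pockets, long along x, centred at x = 0: plane at y = -32 mm (170 x 56 in x, y), wedge at y = +40 (110 x 40). Origin: centre of underside, z up. Grey felt pocket floor 5 mm above origin. An open finger trough as deep as the pockets, x -28 to 28, crosses both. The trays stand left and right of the stock and may change sides.
- tape_rule: Yellow and black pocket tape measure standing on its edge, 83 x 36 x 64 mm (x, y, z; case 28 mm thick where gripped), 0.28 kg. Origin: centre of its underside; x along its length, hook at -x; z up. Pinch it across y at the middle. Goes in its pocket either way round, long side along the pocket.
- tapping_block: Plain pale wooden tapping block, 96 x 46 x 44 mm (x, y, z), a 2 mm deep finger groove 14 mm wide along the middle of both long sides, 0.13 kg. Origin: centre of its underside; x along its length, z up. Pinch it across y. Either way round in its pocket.
- wedge_a: Wooden door wedge on its flat underside, 30 x 100 mm (x, y), tapering evenly from 28 mm high at its -y end to 4 mm at its +y end; 0.05 kg, centre of mass at y = -12 mm. Origin: centre of its underside; z up. Pinch it across x, at the middle or a little towards the thick end. Same as wedge_b: either may go in either tray, either way round.
- wedge_b: The second wedge, the same in every way as wedge_a.
- plane: Low metal block plane lying on its sole, 160 x 46 x 37 mm (x, y, z), 0.72 kg. Origin: centre of its underside; x along its length, z up. Its upright metal cheeks (46 mm apart outside, 22 mm high or more within 30 mm of the middle) are the place to grip: pinch it across y at the middle, where it balances. A 51 mm high chair rail lies beyond it, about 45 mm from its side. Either way round in its pocket.
- sanding_block: Bystander, to be left alone: light brown sanding block, 63 x 108 x 32 mm, between the rails of the chair frame on the left. Origin: centre of its underside.
- wax_jar: Bystander, to be left alone: squat cream jar with a grey lid, 67 mm across and 60 mm high, between the robot and the right-hand tray. Origin: centre of its underside.
- glue_bottle: Bystander, to be left alone: cream bottle with an orange nozzle, 42 x 58 mm and 180 mm high, standing between the rails of the chair frame on the left. Origin: centre of its underside.
Things that resemble listed ones, but are neither listed nor needed, are in the scene too. What is shaped like the tape_rule but green is not meant.

How it is judged (in metres and radians):
At the end, for the whole second after the job is handed in: Each thing rests upright on the felt of its own pocket, within 12 mm (tape measure), 13 mm (plane) or 9 mm (tapping block, wedges) of its centre along each tray side and in line with it (0.3, 0.15, 0.2 rad), either way round, let go and at rest; one wedge in each tray (x of tape_rule in the frame of floor_tray between -0.084 and -0.06 m and y of tape_rule in the frame of floor_tray between -0.012 and 0.012 m and z of tape_rule in the frame of floor_tray between 0.002 and 0.009 m and angle between the x axis of tape_rule and the y axis of floor_tray, either way round below 0.3 rad and angle between each of tape_rule, tapping_block, plane's own z axis and vertical below 0.1 rad and x of tapping_block in the frame of floor_tray between -0.006 and 0.012 m and y of tapping_block in the frame of floor_tray between -0.009 and 0.009 m and z of tapping_block in the frame of floor_tray between 0.002 and 0.009 m and angle between the x axis of tapping_block and the y axis of floor_tray, either way round below 0.2 rad and x of plane in the frame of door_tray between -0.013 and 0.013 m and y of plane in the frame of door_tray between -0.045 and -0.019 m and z of plane in the frame of door_tray between 0.002 and 0.009 m and angle between the x axis of plane and the x axis of door_tray, either way round below 0.15 rad and (((x of wedge_a in the frame of floor_tray between 0.066 and 0.084 m and y of wedge_a in the frame of floor_tray between -0.009 and 0.009 m and z of wedge_a in the frame of floor_tray between 0.002 and 0.009 m and angle between the y axis of wedge_a and the y axis of floor_tray, either way round below 0.2 rad and angle between wedge_a's own z axis and vertical below 0.1 rad) and (x of wedge_b in the frame of door_tray between -0.009 and 0.009 m and y of wedge_b in the frame of door_tray between 0.031 and 0.049 m and z of wedge_b in the frame of door_tray between 0.002 and 0.009 m and angle between the y axis of wedge_b and the x axis of door_tray, either way round below 0.2 rad and angle between wedge_b's own z axis and vertical below 0.1 rad)) or ((x of wedge_b in the frame of floor_tray between 0.066 and 0.084 m and y of wedge_b in the frame of floor_tray between -0.009 and 0.009 m and z of wedge_b in the frame of floor_tray between 0.002 and 0.009 m and angle between the y axis of wedge_b and the y axis of floor_tray, either way round below 0.2 rad and angle between wedge_b's own z axis and vertical below 0.1 rad) and (x of wedge_a in the frame of door_tray between -0.009 and 0.009 m and y of wedge_a in the frame of door_tray between 0.031 and 0.049 m and z of wedge_a in the frame of door_tray between 0.002 and 0.009 m and angle between the y axis of wedge_a and the x axis of door_tray, either way round below 0.2 rad and angle between wedge_a's own z axis and vertical below 0.1 rad))) and linear speed of each of tape_rule, tapping_block, wedge_a, wedge_b, plane below 0.02 m/s); the robot touches nothing.
It fails at once if a bystander (sanding block, wax jar or glue bottle) is pushed more than 25 mm from where it stood (distance of any of sanding_block, wax_jar, glue_bottle from where it was at the start of the episode above 0.025 m).
It also fails if it takes over 139 s, if anything falls off the work surface, if the arm or the gripper's body presses on something with over 40 N, if the wrist force passes 120 N, or if a joint passes its speed limit or range.

### The arm

A 6-joint arm with a two-finger parallel gripper is mounted at the origin on the work surface; the furniture and walls round the work are solid. World frame = base frame: x ahead of the robot, y to its left, z up, the work surface at z = 0. Lengths are in mm, angles in rad, forces in N, time in s.
With the tool pointing down it reaches from about 350 to 775 mm from the base axis. Payload 7.3 kg.
Tool frame: the origin (TCP) lies on the centre line of the jaws, within the pads' length; the fingertips stand 22 mm ahead of it and the grasp point (between the pads) lies 3 mm ahead of it; x points along the fingers, z is the direction in which the jaws open and shut, and the axes are right-handed (so a half turn about x gives the same grasp; the last joint's range is limited). The gripper opens to 92 mm and grips with 3 to 60 N. Pads are 19 mm wide; open, the fingers measure 130 mm over their backs; the gripper's body (75 mm by 190 mm) begins 47 mm behind the grasp point.
Start: joints at [1.041, 0.342, 1.524, -0, 1.275, -0.146], TCP at [196.571, 486.829, 248.741] pointing down, gripper open.
Joint ranges: [-2.53, 2.53], [-0.77, 2.02], [0.04, 2.7], [-1, 4.14], [0.28, 2.66], [-3.11, 3.11]. Speed limits (rad/s): [2.57, 2.57, 3.14, 3.14, 3.14, 3.14].

### API

Orientations are given as [roll, pitch, yaw] about the fixed x, y, z axes, in that order (R = Rz(yaw) Ry(pitch) Rx(roll)).
In Python, from plant import readout, imaging, bot gives the robot as it stands.
- The arm moves only by the tool arm_command, never from a script. Its argument "plan" is a list of rows, each an object of numbers: "tx", "ty", "tz": the shift along the tool's x, y, z in cm; "wx", "wy", "wz": the turn, a rotation vector about the tool's x, y, z in rad; "jaw": the opening, from -1 (shut) to 1 (fully open). In form: [{"tx": .., "ty": .., "tz": .., "wx": .., "wy": .., "wz": .., "jaw": ..}, ...]. A call has 1 to 20 rows; each row shifts and turns the commanded pose from where the row before left it, along the tool's axes as they then stand; what a row does not reach is not made up. A row lasts 1/10 s, in which the tool goes at most 50 mm and 8.59 degrees, less where a joint would pass 70% of its speed; a pose out of reach is approached as far as the arm can. A call with a gripper value outside its range is refused whole. The fingers move at their own pace and stop on an object; the grip force is fixed at half the most. Time passes only in rows, so rows that do not move let the fingers close. It gives the time, the measured TCP pose, the force and the opening at its end, in the units of the state.
- readout.get_obs(): the state, without advancing time (a new reading comes with each control period).
- imaging.capture(name): name is "scene" or "top" or "wrist"; returns the picture (420x560x3 uint8, blue, green, red); there is no depth.
- imaging.get_calibration(name): a dict with "fx", "fy", "cx", "cy" (pixels), "dist" ([k1, k2, p1, p2, k3] as OpenCV has them; the pictures are not rectified), "position" and "rotation" of the camera in the world; the wrist camera has in their place "mount" (4x4, takes a point from camera to tool coordinates, whose origin is the TCP and whose axes are the tool frame's). Camera axes: x right, y up, looking along -z (the intrinsics and any distortion apply to the point x, -y, -z); pixel columns grow to the right and rows downward; lengths in mm; the calibration is good to about 2 mm. A picture is of the moment at which its call begins: read the wrist's pose just before it. get_calibration takes no time and is no camera call.
- bot.close_job(): hands the job in, once; it reports no verdict.
The state is a dict: "time": time; "joint_positions": joint angles; "dq": joint speeds; "tau": joint torques, N m; "tool_pos": TCP position; "tcp_rot": TCP orientation; "contact_force": force on the tool from outside, world axes, zero at the start; "moment": the same for the moment, N m; "grip_width": finger opening in mm.
Only numpy, scipy, OpenCV 4.12 (cv2) and the standard library are available. Lean on these libraries where they do the work, as an engineer would, in place of code of your own. Each camera call takes 0.05 s, during which the arm holds its last target.

## Working session

There is one attempt and no reset: what is moved stays moved. The work goes in short steps, Python scripts to look and compute and a tool call to move; the robot and the scene stay as the last step left them, time stands still between calls to the robot, and variables do not carry over. Pictures are saved under pics/ and viewed, and the job is handed in when it is done.

Besides the shell and the picture viewer there is one more tool, called in YAML: its name, and indented under it one key for each argument. arm_command: Moves the arm, as the interface text tells. Its arguments: {"type":"object","properties":{"plan":{"type":"array"}},"required":["plan"]}

```bash
ls; mkdir -p pics; python3 - <<'E'
from plant import readout, imaging, bot
import cv2
print(readout.get_obs())
for n in ("scene","top","wrist"):
    im=imaging.capture(n); cv2.imwrite(f"pics/{n}0.png",im); print(n,imaging.get_calibration(n))
E
```

```text
pics
{'time': 0.0, 'joint_positions': array([ 1.04101419e+00,  3.42727942e-01,  1.52501479e+00, -3.45748377e-05,
        1.27541640e+00, -1.45962546e-01]), 'dq': array([ 5.42700558e-04,  3.29444055e-05,  1.88517026e-03,  4.38630785e-05,
       -4.42521811e-04,  9.70285789e-04]), 'tau': array([ 1.61944776e-03, -4.31245422e+01, -2.44222802e+01,  7.18597183e-02,
        5.59482677e-02, -2.06335158e-04]), 'tool_pos': array([196.37056363, 486.48263717, 248.04301412]), 'tcp_rot': array([ 3.01673267,  1.5692295 , -2.07946581]), 'contact_force': array([-1.05962028,  0.53691476, -1.01488727]), 'moment': array([0.0587122 , 0.01590451, 0.00744242]), 'grip_width': 91.86218363385863}
scene {'fx': 413.523914047868, 'fy': 413.523914047868, 'cx': 278.8809444008995, 'cy': 206.78849624864904, 'dist': array([0.03935951, 0.        , 0.        , 0.        , 0.        ]), 'position': array([  67.59815702, -637.44719719,  635.04870185]), 'rotation': array([ 0.8887842 , -0.00335928, -0.6090718 ])}
top {'fx': 449.58488468947246, 'fy': 449.58488468947246, 'cx': 280.4932686591172, 'cy': 210.29523630006736, 'dist': array([0.03615576, 0.        , 0.        , 0.        , 0.        ]), 'position': array([ 323.26897053,  -17.04201977, 1199.67526003]), 'rotation': array([ 0.16398592, -0.00889065, -1.57694376])}
wrist {'fx': 302.5852630944345, 'fy': 302.5852630944345, 'cx': 275.541655901657, 'cy': 201.34192524892705, 'dist': array([0.00530268, 0.        , 0.        , 0.        , 0.        ]), 'mount': array([[-4.82427458e-04,  2.98565038e-01, -9.54389169e-01,
        -1.36393186e+02],
       [ 3.48876817e-04,  9.54389272e-01,  2.98564894e-01,
         8.02134827e+01],
       [ 9.99999823e-01, -1.88928353e-04, -5.64586011e-04,
        -9.52824963e-01],
       [ 0.00000000e+00,  0.00000000e+00,  0.00000000e+00,
         1.00000000e+00]])}
```

View pics/top0.png

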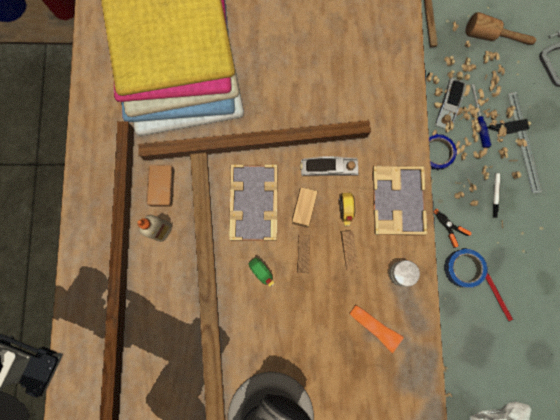

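View pics/scene0.png

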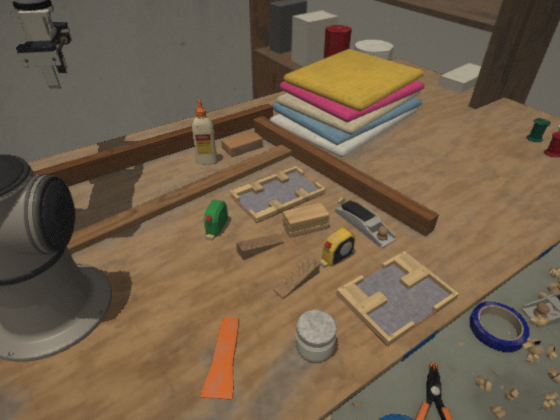

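View pics/wrist0.png

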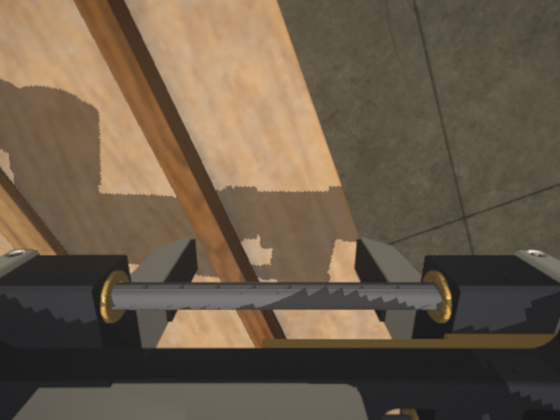

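```bash
python3 - <<'E'
import cv2
im=cv2.imread("pics/top0.png")
cv2.imwrite("pics/top0c.png",cv2.resize(im[120:300,210:440],None,fx=3.4,fy=3.3,interpolation=cv2.INTER_CUBIC))
im=cv2.imread("pics/scene0.png")
cv2.imwrite("pics/scene0c.png",cv2.resize(im[160:350,195:465],None,fx=2.9,fy=2.9,interpolation=cv2.INTER_CUBIC))
E
```

```text
(no output)
```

View pics/top0c.png

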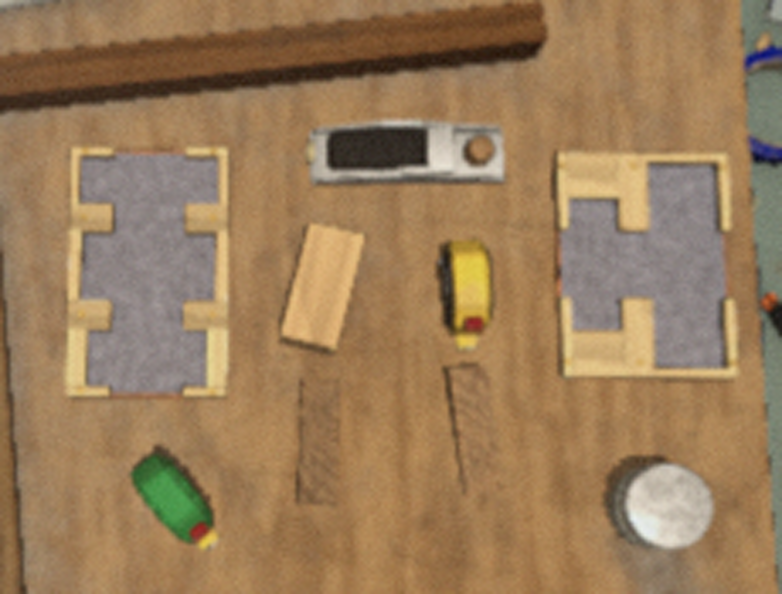

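View pics/scene0c.png

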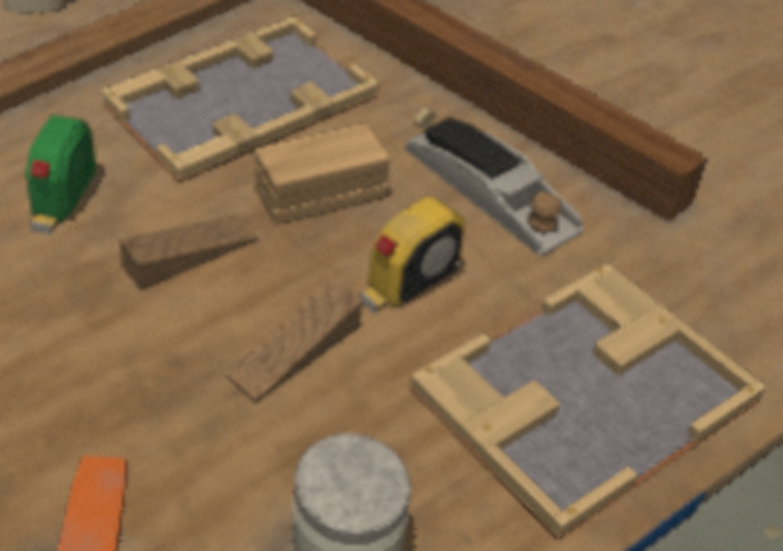

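```bash
cat > h.py <<'E'
import numpy as np, cv2
from scipy.spatial.transform import Rotation as Ro
from plant import readout, imaging, bot
def rpy(r): return Ro.from_euler('xyz',r).as_matrix()
def cam(n,obs=None):
    c=imaging.get_calibration(n)
    if n=="wrist":
        T=np.eye(4);T[:3,:3]=rpy(obs["tcp_rot"]);T[:3,3]=obs["tool_pos"]; M=T@c["mount"]; R,p=M[:3,:3],M[:3,3]
    else: R,p=rpy(c["rotation"]),np.array(c["position"])
    K=np.array([[c["fx"],0,c["cx"]],[0,c["fy"],c["cy"]],[0,0,1]]); return K,np.array(c["dist"]),R,p
def ray(C,px):
    K,d,R,p=C
    u=cv2.undistortPoints(np.array(px,float).reshape(-1,1,2),K,d).reshape(-1,2)
    return p,(R@np.c_[u[:,0],-u[:,1],-np.ones(len(u))].T).T
def onz(C,px,z):
    p,D=ray(C,px); z=np.broadcast_to(z,(len(D),)); return p+D*((z-p[2])/D[:,2])[:,None]
def proj(C,P):
    K,d,R,p=C; q=(np.atleast_2d(P)-p)@R; q=q*[1,-1,-1]
    return cv2.projectPoints(q,np.zeros(3),np.zeros(3),K,d)[0].reshape(-1,2)
def snap(n,f):
    o=readout.get_obs(); im=imaging.capture(n); cv2.imwrite(f"pics/{f}.png",im)
    np.savez(f"pics/{f}.npz",tool_pos=o["tool_pos"],tcp_rot=o["tcp_rot"]); return o,im
def load(f):
    return np.load(f"pics/{f}.npz"),cv2.imread(f"pics/{f}.png")
def delta(o,target,yawz):
    """target TCP world, tool down, tool z axis at world angle yawz (mod pi): tool shift in cm, wx"""
    R=rpy(o["tcp_rot"]); d=R.T@(np.array(target)-o["tool_pos"])/10
    z=R[:,2]; cur=np.arctan2(z[1],z[0]); a=(yawz-cur+np.pi/2)%np.pi-np.pi/2
    return d.round(2), round(-a,3)
E
python3 - <<'E'
from h import *
C=cam("top")
def w(a,z): 
    p=[(210+x/3.4,120+y/3.3) for x,y in a]; return onz(C,p,z).round(0).tolist()
print("ftray",w([(72,149),(228,149),(228,395),(66,396)],17))
print("dtray",w([(557,153),(731,153),(737,377),(563,375)],17))
print("tap",w([(311,223),(364,236),(333,351),(281,338)],44))
print("plane",w([(313,182),(503,181)],5))
print("tape",w([(453,241),(488,241),(482,330),(450,330)],55))
print("wa",w([(301,378),(340,378)],4),w([(296,503),(337,503)],20))
print("wb",w([(445,368),(480,363)],25),w([(465,492),(495,485)],4))
print("green jar",w([(175,497),(668,505)],60))
E
```

```text
ftray [[643.0, 104.0, 17.0], [643.0, -20.0, 17.0], [440.0, -19.0, 17.0], [440.0, 106.0, 17.0]]
dtray [[638.0, -282.0, 17.0], [638.0, -421.0, 17.0], [453.0, -415.0, 17.0], [455.0, -280.0, 17.0]]
tap [[575.0, -84.0, 44.0], [564.0, -125.0, 44.0], [472.0, -99.0, 44.0], [482.0, -60.0, 44.0]]
plane [[618.0, -88.0, 5.0], [618.0, -241.0, 5.0]]
tape [[557.0, -192.0, 55.0], [557.0, -218.0, 55.0], [486.0, -212.0, 55.0], [487.0, -187.0, 55.0]]
wa [[455.0, -77.0, 4.0], [455.0, -107.0, 4.0]] [[355.0, -71.0, 20.0], [354.0, -102.0, 20.0]]
wb [[460.0, -187.0, 25.0], [464.0, -214.0, 25.0]] [[363.0, -203.0, 4.0], [368.0, -226.0, 4.0]]
green jar [[359.0, 20.0, 60.0], [351.0, -343.0, 60.0]]
```

```bash
python3 - <<'E'
from h import *
o=readout.get_obs(); print(rpy(o["tcp_rot"]).round(3)); print(delta(o,[520,40,330],np.pi/2)); print(o["tool_pos"])
E
```

```text
[[-0.001 -0.927  0.374]
 [-0.001  0.374  0.927]
 [-1.     0.    -0.001]]
(array([ -8.15, -46.72, -29.3 ]), np.float64(-0.384))
[196.41224552 486.58512049 248.20538804]
```

arm_command:
  plan:
    - {"tx": -2.7,"wx": -0.128,"jaw": 1}
    - {"tx": -2.7,"wx": -0.128,"jaw": 1}
    - {"tx": -2.8,"wx": -0.128,"jaw": 1}
    - {"ty": -2.0,"tz": -2.8,"jaw": 1}
    - {"ty": -2.0,"tz": -2.8,"jaw": 1}
    - {"ty": -2.0,"tz": -2.8,"jaw": 1}
    - {"ty": -2.0,"tz": -2.8,"jaw": 1}
    - {"ty": -2.0,"tz": -2.8,"jaw": 1}
    - {"ty": -2.0,"tz": -2.8,"jaw": 1}
    - {"ty": -2.0,"tz": -2.8,"jaw": 1}
    - {"ty": -2.0,"tz": -2.8,"jaw": 1}
    - {"ty": -2.0,"tz": -2.8,"jaw": 1}
    - {"ty": -2.0,"tz": -2.8,"jaw": 1}
    - {"ty": -2.0,"tz": -2.8,"jaw": 1}
    - {"ty": -2.0,"tz": -2.8,"jaw": 1}
    - {"ty": -2.0,"tz": -2.8,"jaw": 1}
    - {"ty": -2.0,"tz": -2.8,"jaw": 1}
    - {"ty": -2.0,"tz": -2.8,"jaw": 1}
    - {"ty": -2.4,"tz": -2.7,"jaw": 1}

```text
invalid input at $.plan[0]: expected keys tx, ty, tz, wx, wy, wz, jaw
```

```bash
python3 - <<'E'
from h import *
o,im=snap("wrist","w1"); print(o["tool_pos"],rpy(o["tcp_rot"]).round(3),o["joint_positions"])
C=cam("wrist",o); print(proj(C,[[440,-20,17],[643,104,17],[520,-100,44],[618,-165,5]]).round())
E
```

```text
[196.41224552 486.58512049 248.20538804] [[-0.001 -0.927  0.374]
 [-0.001  0.374  0.927]
 [-1.     0.    -0.001]] [ 1.04102605e+00  3.42575454e-01  1.52477632e+00 -4.47583255e-07
  1.27539421e+00 -1.45988102e-01]
[[ 45. 423.]
 [171. 482.]
 [ 20. 486.]
 [ 40. 503.]]
```

View pics/w1.png

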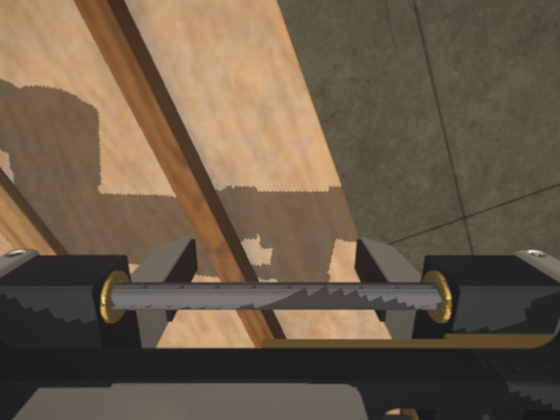

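arm_command:
  plan:
    - {"tx": -2.7,"ty": 0,"tz": 0,"wx": -0.128,"wy": 0,"wz": 0,"jaw": 1}
    - {"tx": -2.7,"ty": 0,"tz": 0,"wx": -0.128,"wy": 0,"wz": 0,"jaw": 1}
    - {"tx": -2.8,"ty": 0,"tz": 0,"wx": -0.128,"wy": 0,"wz": 0,"jaw": 1}
    - {"tx": 0,"ty": -2.5,"tz": -3.4,"wx": 0,"wy": 0,"wz": 0,"jaw": 1}
    - {"tx": 0,"ty": -2.5,"tz": -3.4,"wx": 0,"wy": 0,"wz": 0,"jaw": 1}
    - {"tx": 0,"ty": -2.5,"tz": -3.4,"wx": 0,"wy": 0,"wz": 0,"jaw": 1}
    - {"tx": 0,"ty": -2.5,"tz": -3.4,"wx": 0,"wy": 0,"wz": 0,"jaw": 1}
    - {"tx": 0,"ty": -2.5,"tz": -3.4,"wx": 0,"wy": 0,"wz": 0,"jaw": 1}
    - {"tx": 0,"ty": -2.5,"tz": -3.4,"wx": 0,"wy": 0,"wz": 0,"jaw": 1}
    - {"tx": 0,"ty": -2.5,"tz": -3.4,"wx": 0,"wy": 0,"wz": 0,"jaw": 1}
    - {"tx": 0,"ty": -2.5,"tz": -3.4,"wx": 0,"wy": 0,"wz": 0,"jaw": 1}
    - {"tx": 0,"ty": -2.5,"tz": -3.4,"wx": 0,"wy": 0,"wz": 0,"jaw": 1}
    - {"tx": 0,"ty": -2.5,"tz": -3.4,"wx": 0,"wy": 0,"wz": 0,"jaw": 1}
    - {"tx": 0,"ty": -2.5,"tz": -3.4,"wx": 0,"wy": 0,"wz": 0,"jaw": 1}
    - {"tx": 0,"ty": -2.5,"tz": -3.4,"wx": 0,"wy": 0,"wz": 0,"jaw": 1}
    - {"tx": 0,"ty": -2.4,"tz": -3.9,"wx": 0,"wy": 0,"wz": 0,"jaw": 1}
    - {"tx": 0,"ty": 0,"tz": 0,"wx": 0,"wy": 0,"wz": 0,"jaw": 1}
    - {"tx": 0,"ty": 0,"tz": 0,"wx": 0,"wy": 0,"wz": 0,"jaw": 1}

```text
time: 2.0
tool_pos: [520.7, 39.2, 330.1]
tcp_rot: [1.21, 1.569, 2.779]
contact_force: [0.4, 0.2, -0.9]
grip_width: 91.5
```

```bash
python3 - <<'E'
from h import *
o,im=snap("wrist","w1b"); print(o["time"],o["tool_pos"],rpy(o["tcp_rot"]).round(3),o["joint_positions"])
C=cam("wrist",o); print(proj(C,[[440,-20,17],[643,104,17],[520,-100,44],[618,-165,5]]).round())
E
```

```text
2.0 [520.66299335  39.21549198 330.07367025] [[-0.001 -1.     0.002]
 [ 0.001  0.002  1.   ]
 [-1.     0.001  0.001]] [-7.19326554e-02  2.87318021e-01  1.37820283e+00  4.56114491e-04
  1.47759036e+00 -1.64079259e+00]
[[234. 107.]
 [316. 238.]
 [177. 166.]
 [151. 222.]]
```

View pics/w1b.png

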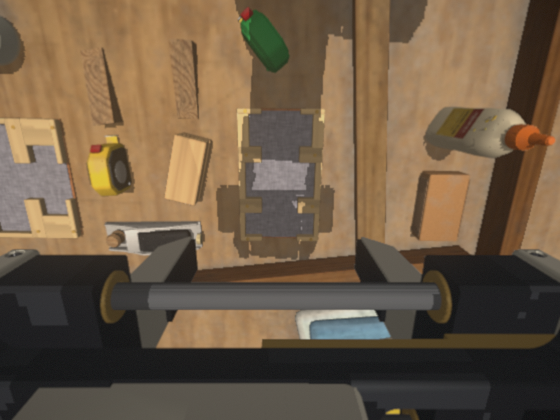

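arm_command:
  plan:
    - {"tx": 0,"ty": -0.6,"tz": -4.1,"wx": 0,"wy": 0,"wz": 0,"jaw": 1}
    - {"tx": 0,"ty": -0.6,"tz": -4.1,"wx": 0,"wy": 0,"wz": 0,"jaw": 1}
    - {"tx": 0,"ty": -0.6,"tz": -4.1,"wx": 0,"wy": 0,"wz": 0,"jaw": 1}
    - {"tx": 0,"ty": -0.6,"tz": -4.1,"wx": 0,"wy": 0,"wz": 0,"jaw": 1}
    - {"tx": 0,"ty": -0.6,"tz": -4.1,"wx": 0,"wy": 0,"wz": 0,"jaw": 1}
    - {"tx": 0,"ty": 0,"tz": 0,"wx": 0,"wy": 0,"wz": 0,"jaw": 1}
    - {"tx": 0,"ty": 0,"tz": 0,"wx": 0,"wy": 0,"wz": 0,"jaw": 1}

```text
time: 2.75
tool_pos: [550.5, -164.2, 330.6]
tcp_rot: [0.358, 1.57, 1.929]
contact_force: [-0.0, -0.2, 0.4]
grip_width: 91.5
```

```bash
python3 - <<'E'
from h import *
o,im=snap("wrist","w2"); print(o["time"],o["tool_pos"],rpy(o["tcp_rot"]).round(3))
cv2.imwrite("pics/w2c.png",cv2.resize(im[0:260,60:500],None,fx=1.8,fy=1.8,interpolation=cv2.INTER_CUBIC))
E
```

```text
2.75 [ 550.51768831 -164.19405142  330.59397347] [[-0.    -1.    -0.   ]
 [ 0.001 -0.     1.   ]
 [-1.     0.     0.001]]
```

View pics/w2c.png

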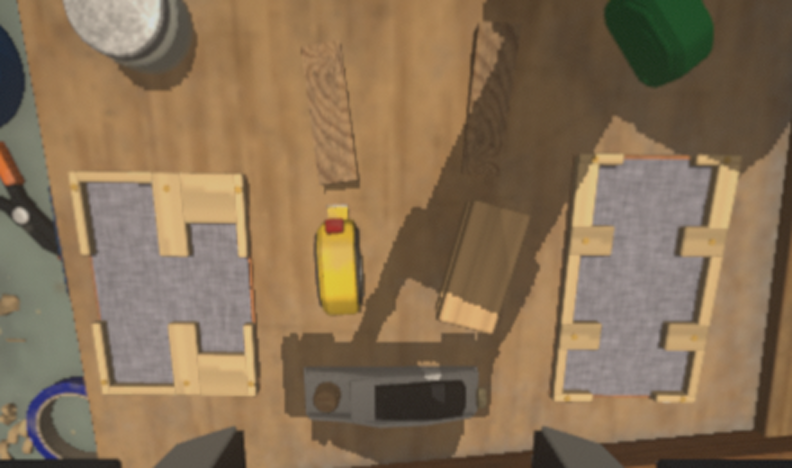

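```bash
cat >> h.py <<'E'
def crop(f,x0,y0,x1,y1,s,out):
    im=cv2.imread(f"pics/{f}.png"); cv2.imwrite(f"pics/{out}.png",cv2.resize(im[y0:y1,x0:x1],None,fx=s,fy=s,interpolation=cv2.INTER_CUBIC))
E
python3 - <<'E'
from h import *
o,im=load("w2"); C=cam("wrist",o)
def w(a,z):
    return onz(C,[(60+(x+.5)/1.8-.5,(y+.5)/1.8-.5) for x,y in a],z)
def show(n,P): print(n,P.round(1)[:,:2].tolist(),"mid",P.mean(0).round(1)[:2])
show("ft",w([(582,155),(741,163),(694,402),(554,399)],17))
show("dt",w([(70,173),(244,176),(256,395),(103,394)],17))
show("tap",w([(474,200),(530,213),(494,333),(439,321)],44))
show("tap",w([(474,200),(494,333)],44));
show("tape",w([(326,222),(344,222),(328,313),(360,311)],64))
show("planefront",w([(304,368),(479,366),(489,400),(306,415)],5))
show("wR",w([(302,45),(340,43),],4));show("wR",w([(323,187),(357,183)],28))
show("wL",w([(478,24),(512,29)],28));show("wL",w([(464,172),(497,178)],4))
crop("w2",60,0,280,230,3.5,"a"); crop("w2",280,0,500,230,3.5,"b")
E
```

```text
ft [[442.4, -15.2], [448.3, 108.5], [647.0, 105.7], [644.2, -18.4]] mid [545.4  45.1]
dt [[455.9, -412.6], [457.8, -277.6], [640.4, -281.5], [639.4, -415.7]] mid [ 548.4 -346.9]
tap [[475.3, -101.2], [484.6, -58.8], [577.2, -80.3], [567.4, -124.6]] mid [526.1 -91.3]
tap [[475.3, -101.2], [577.2, -80.3]] mid [526.2 -90.8]
tape [[490.2, -209.7], [490.2, -196.8], [556.6, -210.4], [555.1, -186.3]] mid [ 523.  -200.8]
planefront [[619.2, -240.0], [617.4, -84.1], [649.8, -73.4], [664.5, -240.2]] mid [ 637.7 -159.4]
wR [[364.3, -229.9], [363.0, -201.3]] mid [ 363.7 -215.6]
wR [[466.0, -215.0], [463.1, -188.9]] mid [ 464.5 -202. ]
wL [[356.6, -101.7], [359.7, -77.5]] mid [358.2 -89.6]
wL [[454.3, -104.2], [458.8, -77.4]] mid [456.6 -90.8]
```

View pics/a.png

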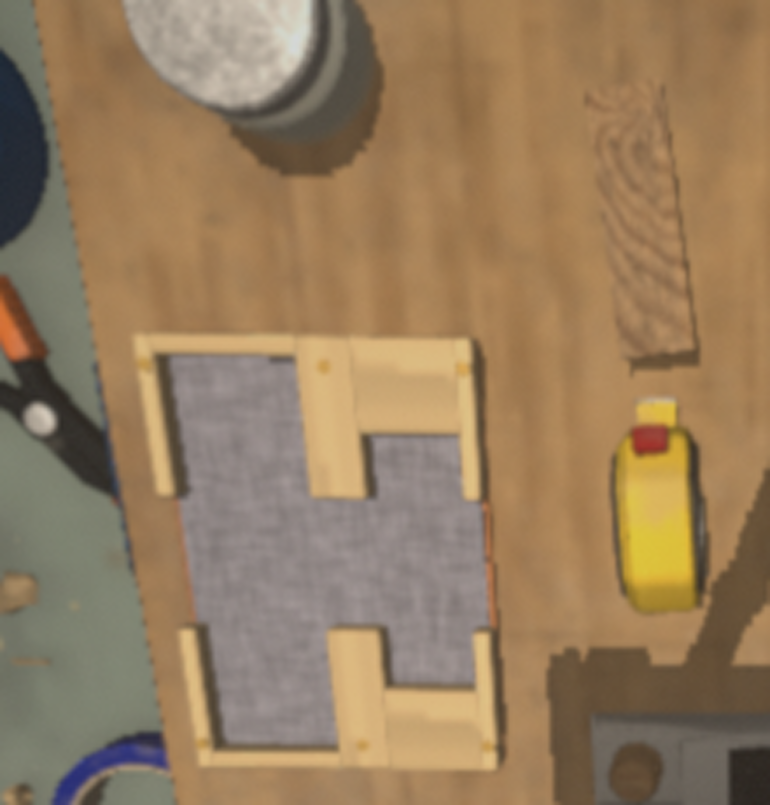

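View pics/b.png

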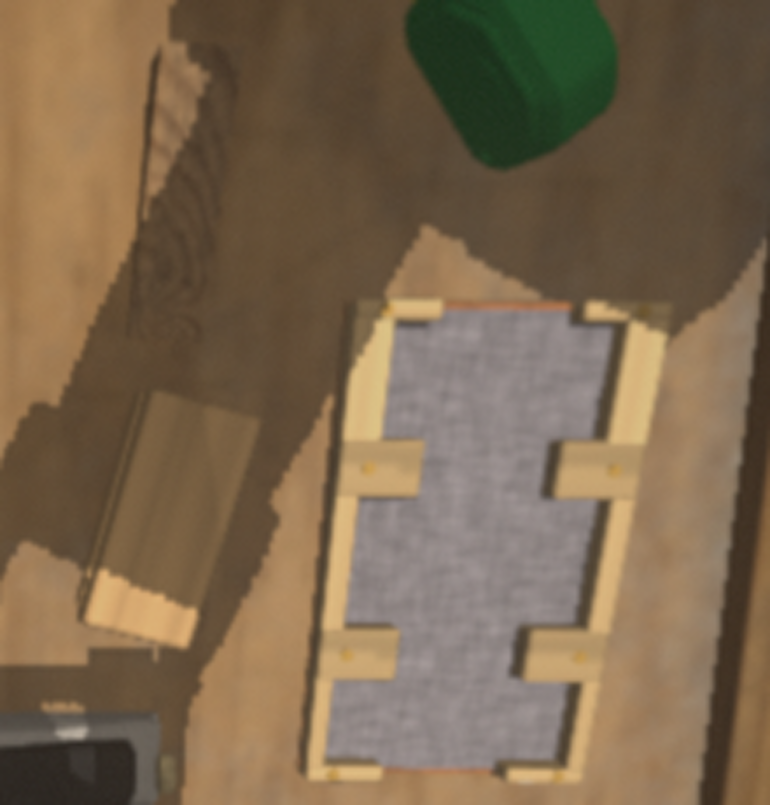

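```bash
python3 - <<'E'
from h import *
o,im=load("w2"); C=cam("wrist",o)
def w(a,z,x0):
    return onz(C,[(x0+(x+.5)/3.5-.5,(y+.5)/3.5-.5) for x,y in a],z)
def show(n,P):
    r=cv2.minAreaRect(P[:,:2].astype(np.float32)); print(n,P.round(1)[:,:2].tolist(),"mid",P.mean(0).round(1)[:2],np.round(r[0],1),np.round(r[1],1),round(r[2],1))
show("ft",w([(347,303),(672,303),(580,781),(307,779)],17,280))
show("dt",w([(134,335),(473,339),(497,769),(201,766)],17,60))
show("tap",w([(152,391),(260,418),(188,648),(80,621)],44,280))
show("wR",w([(587,95),(661,82),(697,352),(629,360)],[4,4,28,28],60))
show("wL",w([(160,45),(235,65),(197,340),(130,333)],[28,28,4,4],280))
show("tape",w([(622,430),(690,430),(697,606),(632,610)],60,60))
# base edge of plane near side z~3
show("plane",w([(592,712),(60+0,0)],3,60)[:1])
show("plane",w([(158,712)],3,280))
Ct=cam("top"); 
E
```

```text
ft [[442.8, -21.2], [442.9, 107.7], [646.4, 105.6], [645.5, -18.6]] mid [544.4  43.4] [544.6  43.1] [129.  203.5] 89.9
dt [[455.2, -413.6], [456.4, -278.3], [640.6, -282.0], [639.1, -415.6]] mid [ 547.8 -347.4] [ 547.8 -346.9] [135.3 184.2] 89.4
tap [[475.9, -101.2], [485.9, -59.1], [577.2, -81.6], [565.9, -126.3]] mid [526.2 -92.1] [526.  -92.8] [46.2 94.1] 76.2
wR [[366.7, -230.2], [362.3, -201.5], [461.5, -187.9], [464.5, -214.8]] mid [ 413.7 -208.6] [ 414.  -208.1] [100.1  29.1] 8.9
wL [[355.9, -101.7], [362.3, -74.0], [456.3, -77.5], [453.5, -105.3]] mid [407.  -89.6] [406.1 -89.6] [27.9 99.4] 87.9
tape [[489.6, -214.7], [489.6, -189.4], [556.2, -187.8], [557.8, -213.3]] mid [ 523.3 -201.3] [ 523.5 -201.2] [68.2 25.5] 1.1
plane [[617.9, -240.0]] mid [ 617.9 -240. ] [ 617.9 -240. ] [0. 0.] 0.0
plane [[617.9, -85.5]] mid [617.9 -85.5] [617.9 -85.5] [0. 0.] 0.0
```

arm_command:
  plan:
    - {"tx": 4.0,"ty": 0.49,"tz": 1.44,"wx": 0,"wy": 0,"wz": 0,"jaw": 1}
    - {"tx": 4.0,"ty": 0.49,"tz": 1.44,"wx": 0,"wy": 0,"wz": 0,"jaw": 1}
    - {"tx": 4.0,"ty": 0.49,"tz": 1.44,"wx": 0,"wy": 0,"wz": 0,"jaw": 1}
    - {"tx": 4.0,"ty": 0.49,"tz": 1.44,"wx": 0,"wy": 0,"wz": 0,"jaw": 1}
    - {"tx": 2.0,"ty": 0.49,"tz": 1.44,"wx": 0,"wy": 0,"wz": 0,"jaw": 1}
    - {"tx": 0,"ty": 0,"tz": 0,"wx": 0.126,"wy": 0,"wz": 0,"jaw": 1}
    - {"tx": 0,"ty": 0,"tz": 0,"wx": 0.127,"wy": 0,"wz": 0,"jaw": 1}
    - {"tx": 0,"ty": 0,"tz": 0,"wx": 0,"wy": 0,"wz": 0,"jaw": 1}
    - {"tx": 0,"ty": 0,"tz": 0,"wx": 0,"wy": 0,"wz": 0,"jaw": 1}

```text
time: 3.7
tool_pos: [526.2, -91.7, 151.2]
tcp_rot: [-1.34, 1.57, -0.017]
contact_force: [0.4, -0.7, 0.8]
grip_width: 91.9
```

```bash
python3 - <<'E'
from h import *
o,im=snap("wrist","w3"); print(o["time"],o["tool_pos"],rpy(o["tcp_rot"]).round(3))
print(delta(o,[526.2,-92.1,25],np.radians(75.5)))
E
```

```text
3.7 [526.22062236 -91.72513258 151.23265164] [[ 0.001 -0.97   0.245]
 [-0.     0.245  0.97 ]
 [-1.    -0.001  0.   ]]
(array([12.62,  0.  , -0.04]), np.float64(0.006))
```

View pics/w3.png

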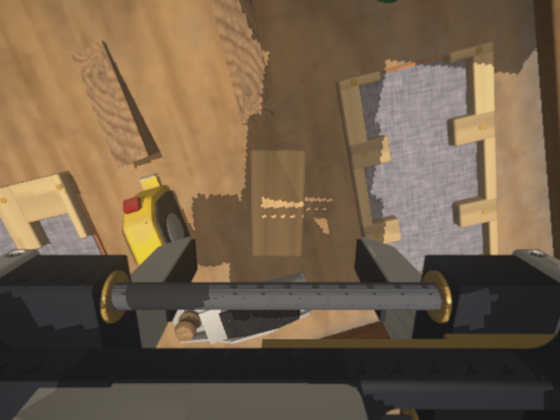

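```bash
python3 - <<'E'
from h import *
o,im=load("w3"); C=cam("wrist",o)
P=onz(C,[(250,150),(305,152),(304,256),(251,256)],44); print(P.round(1),P.mean(0)); print(delta(o,list(P.mean(0)[:2])+[25],np.radians(75.5)))
crop("w3",200,120,360,280,4,"c")
E
```

```text
[[ 475.3 -100.9   44. ]
 [ 487.6  -58.5   44. ]
 [ 578.   -79.5   44. ]
 [ 566.4 -125.4   44. ]] [526.81742411 -91.08070858  44.        ]
(array([12.62, -0.03,  0.07]), np.float64(0.006))
```

View pics/c.png

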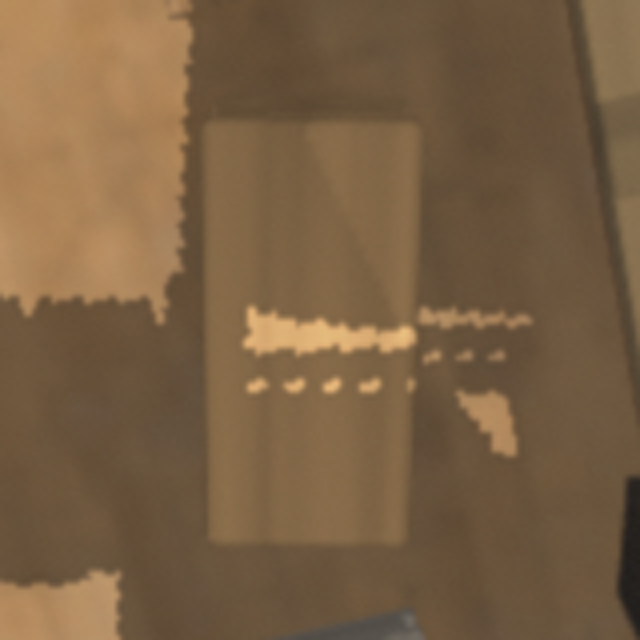

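arm_command:
  plan:
    - {"tx": 3.5,"ty": 0,"tz": 0,"wx": 0,"wy": 0,"wz": 0,"jaw": 0.5}
    - {"tx": 3.5,"ty": 0,"tz": 0,"wx": 0,"wy": 0,"wz": 0,"jaw": 0.5}
    - {"tx": 3.0,"ty": 0,"tz": 0,"wx": 0,"wy": 0,"wz": 0,"jaw": 0.5}
    - {"tx": 1.6,"ty": 0,"tz": 0,"wx": 0,"wy": 0,"wz": 0,"jaw": 0.5}
    - {"tx": 1.0,"ty": 0,"tz": 0,"wx": 0,"wy": 0,"wz": 0,"jaw": 0.5}
    - {"tx": 0,"ty": 0,"tz": 0,"wx": 0,"wy": 0,"wz": 0,"jaw": 0.5}
    - {"tx": 0,"ty": 0,"tz": 0,"wx": 0,"wy": 0,"wz": 0,"jaw": -1}
    - {"tx": 0,"ty": 0,"tz": 0,"wx": 0,"wy": 0,"wz": 0,"jaw": -1}
    - {"tx": 0,"ty": 0,"tz": 0,"wx": 0,"wy": 0,"wz": 0,"jaw": -1}
    - {"tx": 0,"ty": 0,"tz": 0,"wx": 0,"wy": 0,"wz": 0,"jaw": -1}
    - {"tx": 0,"ty": 0,"tz": 0,"wx": 0,"wy": 0,"wz": 0,"jaw": -1}

```text
time: 4.85
tool_pos: [526.8, -93.1, 25.6]
tcp_rot: [-1.475, 1.569, -0.157]
contact_force: [-0.9, 1.6, 6.2]
grip_width: 46.1
```

arm_command:
  plan:
    - {"tx": -3,"ty": 0,"tz": 0,"wx": 0,"wy": 0,"wz": 0,"jaw": -1}
    - {"tx": -3,"ty": 0,"tz": 0,"wx": 0,"wy": 0,"wz": 0,"jaw": -1}
    - {"tx": -1,"ty": 0.26,"tz": 2.74,"wx": 0,"wy": 0,"wz": 0,"jaw": -1}
    - {"tx": 0,"ty": 0.27,"tz": 2.75,"wx": 0,"wy": 0,"wz": 0,"jaw": -1}
    - {"tx": 0,"ty": 0.27,"tz": 2.75,"wx": 0,"wy": 0,"wz": 0,"jaw": -1}
    - {"tx": 0,"ty": 0.27,"tz": 2.75,"wx": 0,"wy": 0,"wz": 0,"jaw": -1}
    - {"tx": 0,"ty": 0.26,"tz": 2.75,"wx": 0,"wy": 0,"wz": 0,"jaw": -1}
    - {"tx": 0,"ty": 0,"tz": 0,"wx": 0.132,"wy": 0,"wz": 0,"jaw": -1}
    - {"tx": 0,"ty": 0,"tz": 0,"wx": 0.132,"wy": 0,"wz": 0,"jaw": -1}
    - {"tx": 0,"ty": 0,"tz": 0,"wx": 0.132,"wy": 0,"wz": 0,"jaw": -1}
    - {"tx": 0,"ty": 0,"tz": 0,"wx": 0.132,"wy": 0,"wz": 0,"jaw": -1}
    - {"tx": 0,"ty": 0,"tz": 0,"wx": 0.132,"wy": 0,"wz": 0,"jaw": -1}
    - {"tx": 0,"ty": 0,"tz": 0,"wx": 0.132,"wy": 0,"wz": 0,"jaw": -1}
    - {"tx": 0,"ty": 0,"tz": 0,"wx": 0.132,"wy": 0,"wz": 0,"jaw": -1}
    - {"tx": 0,"ty": 0,"tz": 0,"wx": 0.132,"wy": 0,"wz": 0,"jaw": -1}
    - {"tx": 0,"ty": 0,"tz": 0,"wx": 0.132,"wy": 0,"wz": 0,"jaw": -1}
    - {"tx": 0,"ty": 0,"tz": 0,"wx": 0.132,"wy": 0,"wz": 0,"jaw": -1}
    - {"tx": 0,"ty": 0,"tz": 0,"wx": 0,"wy": 0,"wz": 0,"jaw": -1}
    - {"tx": 0,"ty": 0,"tz": 0,"wx": 0,"wy": 0,"wz": 0,"jaw": -1}

```text
time: 6.75
tool_pos: [547.5, 43.2, 94.6]
tcp_rot: [3.068, 1.57, 3.069]
contact_force: [0.1, 0.9, 0.1]
grip_width: 46.1
```

```bash
python3 - <<'E'
from h import *
o,im=snap("wrist","w4"); print(o["time"],o["tool_pos"],rpy(o["tcp_rot"]).round(3),o["grip_width"],o["contact_force"])
print(delta(o,[547.5,43.3,31],0))
C=cam("wrist",o)
T=np.array([[-103,-63],[103,-63],[103,63],[-103,63]]); print(proj(C,[[544.5+a,43.3+b,17] for a,b in T]).round())
E
```

```text
6.75 [547.53391359  43.22883807  94.61561446] [[-0.    -0.002  1.   ]
 [ 0.     1.     0.002]
 [-1.     0.    -0.   ]] 46.12642070680071 [0.12891306 0.85111634 0.12855402]
(array([ 6.36,  0.01, -0.  ]), np.float64(0.002))
[[145. 290.]
 [397. 291.]
 [420. 133.]
 [121. 132.]]
```

View pics/w4.png

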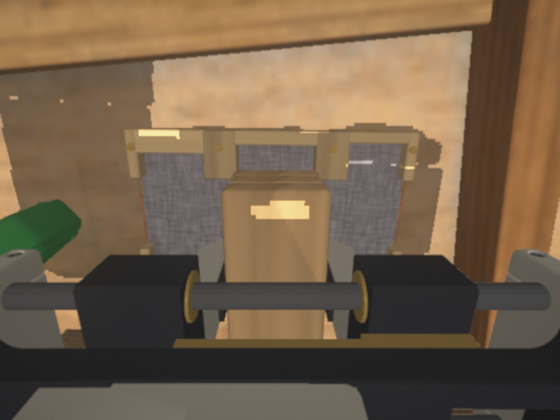

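arm_command:
  plan:
    - {"tx": 2.5,"ty": 0.03,"tz": 0.08,"wx": 0,"wy": 0,"wz": 0,"jaw": -1}
    - {"tx": 2.0,"ty": 0.02,"tz": 0,"wx": 0,"wy": 0,"wz": 0,"jaw": -1}
    - {"tx": 1.0,"ty": 0,"tz": 0,"wx": 0,"wy": 0,"wz": 0,"jaw": -1}
    - {"tx": 0.4,"ty": 0,"tz": 0,"wx": 0,"wy": 0,"wz": 0,"jaw": -1}
    - {"tx": 0.4,"ty": 0,"tz": 0,"wx": 0,"wy": 0,"wz": 0,"jaw": -1}
    - {"tx": 0,"ty": 0,"tz": 0,"wx": 0,"wy": 0,"wz": 0,"jaw": -1}
    - {"tx": 0,"ty": 0,"tz": 0,"wx": 0,"wy": 0,"wz": 0,"jaw": -1}

```text
time: 7.5
tool_pos: [548.9, 43.8, 32.4]
tcp_rot: [0.017, 1.57, 0.015]
contact_force: [0.2, 0.1, -1.9]
grip_width: 46.0
```

arm_command:
  plan:
    - {"tx": 0.15,"ty": 0,"tz": 0,"wx": 0,"wy": 0,"wz": 0,"jaw": -1}
    - {"tx": 0,"ty": 0,"tz": 0,"wx": 0,"wy": 0,"wz": 0,"jaw": -1}
    - {"tx": 0,"ty": 0,"tz": 0,"wx": 0,"wy": 0,"wz": 0,"jaw": 0.3}
    - {"tx": 0,"ty": 0,"tz": 0,"wx": 0,"wy": 0,"wz": 0,"jaw": 0.3}
    - {"tx": 0,"ty": 0,"tz": 0,"wx": 0,"wy": 0,"wz": 0,"jaw": 0.3}
    - {"tx": -1.0,"ty": 0,"tz": 0,"wx": 0,"wy": 0,"wz": 0,"jaw": 0.3}
    - {"tx": -4.0,"ty": 0,"tz": 0,"wx": 0,"wy": 0,"wz": 0,"jaw": 0.3}
    - {"tx": -4.0,"ty": 0,"tz": 0,"wx": 0,"wy": 0,"wz": 0,"jaw": 0.3}
    - {"tx": -4.0,"ty": 0,"tz": 0,"wx": 0,"wy": 0,"wz": 0,"jaw": 0.3}
    - {"tx": 0,"ty": 0,"tz": 0,"wx": 0,"wy": 0,"wz": 0,"jaw": 0.3}

```text
time: 8.5
tool_pos: [551.5, 43.7, 166.7]
tcp_rot: [-0.046, 1.559, -0.048]
contact_force: [0.7, -0.5, -0.6]
grip_width: 59.6
```

```bash
python3 - <<'E'
from h import *
o,im=snap("wrist","w5"); print(o["time"],o["tool_pos"],rpy(o["tcp_rot"]).round(3),o["grip_width"],o["contact_force"])
crop("w5",80,60,480,300,2,"d")
E
```

```text
8.5 [551.54464816  43.66759133 166.69213877] [[ 0.012  0.002  1.   ]
 [-0.001  1.    -0.002]
 [-1.    -0.001  0.012]] 59.5685733372869 [ 0.73610729 -0.48897759 -0.59005209]
```

View pics/d.png

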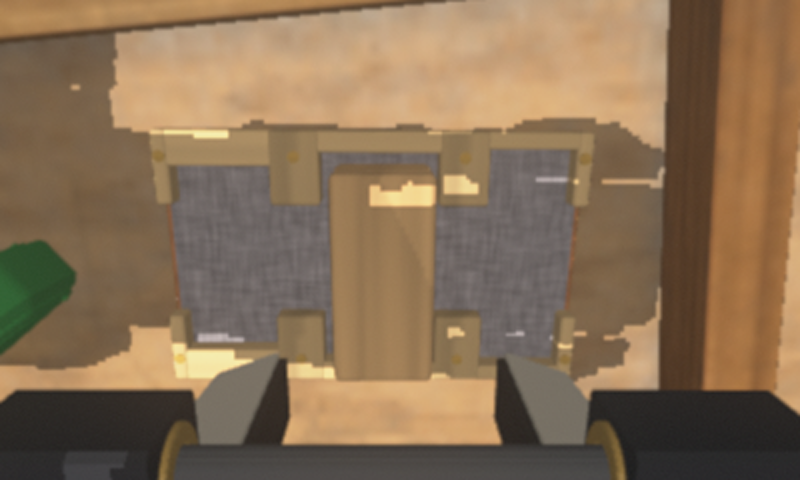

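```bash
python3 - <<'E'
from h import *
o,im=load("w5"); C=cam("wrist",o)
f=lambda a,z: onz(C,[(80+x/2-.25,60+y/2-.25) for x,y in a],z)
T=f([(150,130),(593,133),(573,377),(175,377)],17); print(T.round(1),T.mean(0))
B=f([(331,175),(435,178),(432,380),(335,380)],49); print(B.round(1),B.mean(0))
print(delta(readout.get_obs(),[523.3,-201.3,160],np.pi/2+0.02))
E
```

```text
[[443.6 107.9  17. ]
 [646.8 106.1  17. ]
 [648.5 -17.7  17. ]
 [441.5 -16.3  17. ]] [545.09962643  45.01337111  17.        ]
[[528.3  91.4  49. ]
 [571.7  90.   49. ]
 [572.1  -3.   49. ]
 [527.2  -2.7  49. ]] [549.83139858  43.93973397  49.        ]
(array([  0.36, -24.51,  -2.63]), np.float64(1.549))
```

arm_command:
  plan:
    - {"tx": 0,"ty": -4.09,"tz": -0.44,"wx": 0,"wy": 0,"wz": 0,"jaw": 0.5}
    - {"tx": 0,"ty": -4.09,"tz": -0.44,"wx": 0,"wy": 0,"wz": 0,"jaw": 0.5}
    - {"tx": 0,"ty": -4.09,"tz": -0.44,"wx": 0,"wy": 0,"wz": 0,"jaw": 0.5}
    - {"tx": 0,"ty": -4.09,"tz": -0.44,"wx": 0,"wy": 0,"wz": 0,"jaw": 0.5}
    - {"tx": 0,"ty": -4.08,"tz": -0.44,"wx": 0,"wy": 0,"wz": 0,"jaw": 0.5}
    - {"tx": 0,"ty": -4.08,"tz": -0.44,"wx": 0,"wy": 0,"wz": 0,"jaw": 0.5}
    - {"tx": 0,"ty": 0,"tz": 0,"wx": -0.141,"wy": 0,"wz": 0,"jaw": 0.5}
    - {"tx": 0,"ty": 0,"tz": 0,"wx": -0.141,"wy": 0,"wz": 0,"jaw": 0.5}
    - {"tx": 0,"ty": 0,"tz": 0,"wx": -0.141,"wy": 0,"wz": 0,"jaw": 0.5}
    - {"tx": 0,"ty": 0,"tz": 0,"wx": -0.141,"wy": 0,"wz": 0,"jaw": 0.5}
    - {"tx": 0,"ty": 0,"tz": 0,"wx": -0.141,"wy": 0,"wz": 0,"jaw": 0.5}
    - {"tx": 0,"ty": 0,"tz": 0,"wx": -0.141,"wy": 0,"wz": 0,"jaw": 0.5}
    - {"tx": 0,"ty": 0,"tz": 0,"wx": -0.141,"wy": 0,"wz": 0,"jaw": 0.5}
    - {"tx": 0,"ty": 0,"tz": 0,"wx": -0.141,"wy": 0,"wz": 0,"jaw": 0.5}
    - {"tx": 0,"ty": 0,"tz": 0,"wx": -0.141,"wy": 0,"wz": 0,"jaw": 0.5}
    - {"tx": 0,"ty": 0,"tz": 0,"wx": -0.141,"wy": 0,"wz": 0,"jaw": 0.5}
    - {"tx": 0,"ty": 0,"tz": 0,"wx": -0.159,"wy": 0,"wz": 0,"jaw": 0.5}
    - {"tx": 0,"ty": 0,"tz": 0,"wx": 0,"wy": 0,"wz": 0,"jaw": 0.5}
    - {"tx": 0,"ty": 0,"tz": 0,"wx": 0,"wy": 0,"wz": 0,"jaw": 0.5}

```text
time: 10.45
tool_pos: [521.1, -201.1, 159.4]
tcp_rot: [1.025, 1.569, 2.579]
contact_force: [-0.2, 0.2, -0.5]
grip_width: 68.8
```

```bash
python3 - <<'E'
from h import *
o,im=snap("wrist","w6"); print(o["time"],o["tool_pos"],rpy(o["tcp_rot"]).round(3),o["grip_width"])
crop("w6",180,60,380,270,3,"e")
E
```

```text
10.45 [ 521.14660313 -201.14442343  159.43292265] [[-0.001 -1.     0.017]
 [ 0.001  0.017  1.   ]
 [-1.     0.001  0.001]] 68.75821018240597
```

View pics/e.png

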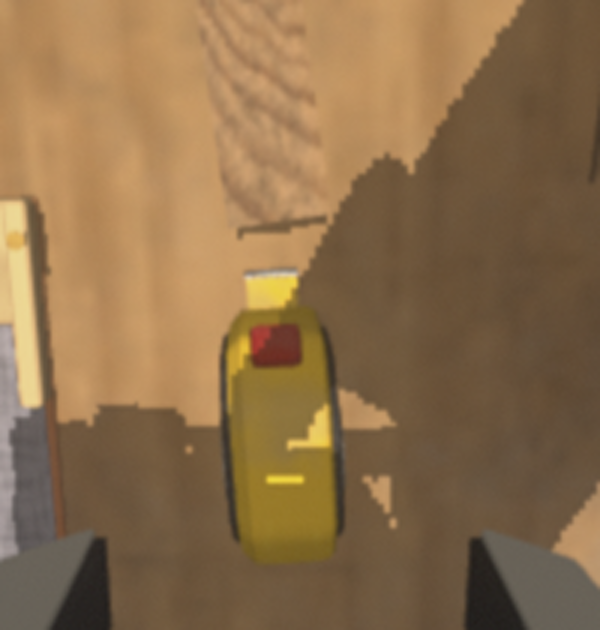

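```bash
python3 - <<'E'
from h import *
o,im=load("w6"); C=cam("wrist",o)
f=lambda a,z: onz(C,[(180+x/3-.33,60+y/3-.33) for x,y in a],z).round(1)
print("hook",f([(272,271)],3),f([(272,271)],10),f([(275,306)],20))
print("front",f([(277,320)],[50])); print("rear",f([(291,562)],40),f([(291,562)],55))
print("sides mid",f([(223,430),(342,430)],45)); print("front/rear sides",f([(228,345),(328,340),(236,540),(344,525)],40))
E
```

```text
hook [[ 480.1 -206.4    3. ]] [[ 479.2 -206.3   10. ]] [[ 488.5 -205.4   20. ]]
front [[ 487.1 -204.5   50. ]]
rear [[ 564.9 -201.8   40. ]] [[ 557.6 -201.7   55. ]]
sides mid [[ 520.1 -220.8   45. ]
 [ 520.7 -186.3   45. ]]
front/rear sides [[ 496.1 -218.8   40. ]
 [ 495.1 -190.1   40. ]
 [ 557.2 -218.6   40. ]
 [ 552.7 -185.4   40. ]]
```

arm_command:
  plan:
    - {"tx": 3.5,"ty": 0,"tz": -0.25,"wx": -0.073,"wy": 0,"wz": 0,"jaw": 0.5}
    - {"tx": 3.5,"ty": 0,"tz": 0,"wx": 0,"wy": 0,"wz": 0,"jaw": 0.5}
    - {"tx": 3.0,"ty": 0,"tz": 0,"wx": 0,"wy": 0,"wz": 0,"jaw": 0.5}
    - {"tx": 1.6,"ty": 0,"tz": 0,"wx": 0,"wy": 0,"wz": 0,"jaw": 0.5}
    - {"tx": 0.8,"ty": 0,"tz": 0,"wx": 0,"wy": 0,"wz": 0,"jaw": 0.5}
    - {"tx": 0,"ty": 0,"tz": 0,"wx": 0,"wy": 0,"wz": 0,"jaw": 0.5}
    - {"tx": 0,"ty": 0,"tz": 0,"wx": 0,"wy": 0,"wz": 0,"jaw": -1}
    - {"tx": 0,"ty": 0,"tz": 0,"wx": 0,"wy": 0,"wz": 0,"jaw": -1}
    - {"tx": 0,"ty": 0,"tz": 0,"wx": 0,"wy": 0,"wz": 0,"jaw": -1}
    - {"tx": 0,"ty": 0,"tz": 0,"wx": 0,"wy": 0,"wz": 0,"jaw": -1}
    - {"tx": 0,"ty": 0,"tz": 0,"wx": 0,"wy": 0,"wz": 0,"jaw": -1}
    - {"tx": 0,"ty": 0,"tz": 0,"wx": 0,"wy": 0,"wz": 0,"jaw": -1}
    - {"tx": -3,"ty": 0,"tz": 0,"wx": 0,"wy": 0,"wz": 0,"jaw": -1}
    - {"tx": -3,"ty": 0,"tz": 0,"wx": 0,"wy": 0,"wz": 0,"jaw": -1}
    - {"tx": -3,"ty": 0,"tz": 0,"wx": 0,"wy": 0,"wz": 0,"jaw": -1}
    - {"tx": 0,"ty": 0,"tz": 0,"wx": 0,"wy": 0,"wz": 0,"jaw": -1}
    - {"tx": 0,"ty": 0,"tz": 0,"wx": 0,"wy": 0,"wz": 0,"jaw": -1}

```text
time: 12.2
tool_pos: [521.3, -203.7, 125.9]
tcp_rot: [0.443, 1.571, 2.074]
contact_force: [-1.5, 0.2, -3.1]
grip_width: 28.0
```

```bash
python3 - <<'E'
from h import *
o,im=snap("wrist","w7"); print(o["time"],o["tool_pos"],rpy(o["tcp_rot"]).round(3),o["grip_width"],o["contact_force"])
print(delta(o,[473,44.5,125],0))
E
```

```text
12.2 [ 521.2728031  -203.74356367  125.85589369] [[-0.    -0.998 -0.06 ]
 [ 0.    -0.06   0.998]
 [-1.     0.     0.   ]] 28.043468229103716 [-1.50101688  0.23477454 -3.09920343]
(array([ 0.09,  3.33, 25.07]), np.float64(-1.511))
```

View pics/w7.png

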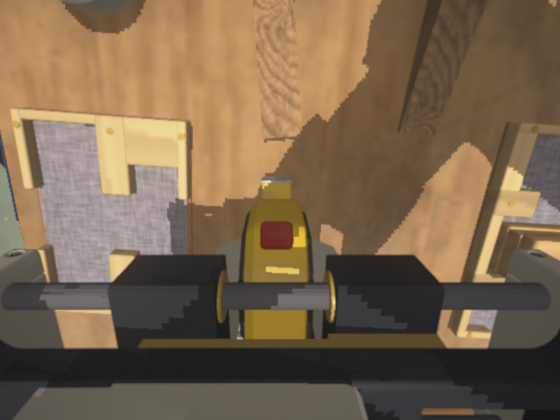

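arm_command:
  plan:
    - {"tx": 0,"ty": 0.55,"tz": 4.18,"wx": 0,"wy": 0,"wz": 0,"jaw": -1}
    - {"tx": 0,"ty": 0.55,"tz": 4.18,"wx": 0,"wy": 0,"wz": 0,"jaw": -1}
    - {"tx": 0,"ty": 0.55,"tz": 4.18,"wx": 0,"wy": 0,"wz": 0,"jaw": -1}
    - {"tx": 0,"ty": 0.56,"tz": 4.18,"wx": 0,"wy": 0,"wz": 0,"jaw": -1}
    - {"tx": 0,"ty": 0.56,"tz": 4.18,"wx": 0,"wy": 0,"wz": 0,"jaw": -1}
    - {"tx": 0,"ty": 0.56,"tz": 4.17,"wx": 0,"wy": 0,"wz": 0,"jaw": -1}
    - {"tx": 0,"ty": 0,"tz": 0,"wx": 0.136,"wy": 0,"wz": 0,"jaw": -1}
    - {"tx": 0,"ty": 0,"tz": 0,"wx": 0.136,"wy": 0,"wz": 0,"jaw": -1}
    - {"tx": 0,"ty": 0,"tz": 0,"wx": 0.136,"wy": 0,"wz": 0,"jaw": -1}
    - {"tx": 0,"ty": 0,"tz": 0,"wx": 0.136,"wy": 0,"wz": 0,"jaw": -1}
    - {"tx": 0,"ty": 0,"tz": 0,"wx": 0.136,"wy": 0,"wz": 0,"jaw": -1}
    - {"tx": 0,"ty": 0,"tz": 0,"wx": 0.136,"wy": 0,"wz": 0,"jaw": -1}
    - {"tx": 0,"ty": 0,"tz": 0,"wx": 0.136,"wy": 0,"wz": 0,"jaw": -1}
    - {"tx": 0,"ty": 0,"tz": 0,"wx": 0.136,"wy": 0,"wz": 0,"jaw": -1}
    - {"tx": 0,"ty": 0,"tz": 0,"wx": 0.136,"wy": 0,"wz": 0,"jaw": -1}
    - {"tx": 0,"ty": 0,"tz": 0,"wx": 0.136,"wy": 0,"wz": 0,"jaw": -1}
    - {"tx": 0,"ty": 0,"tz": 0,"wx": 0.136,"wy": 0,"wz": 0,"jaw": -1}
    - {"tx": 0,"ty": 0,"tz": 0,"wx": 0.136,"wy": 0,"wz": 0,"jaw": -1}
    - {"tx": 0,"ty": 0,"tz": 0,"wx": 0,"wy": 0,"wz": 0,"jaw": -1}
    - {"tx": 0,"ty": 0,"tz": 0,"wx": 0,"wy": 0,"wz": 0,"jaw": -1}

```text
time: 14.25
tool_pos: [472.5, 44.4, 125.1]
tcp_rot: [3.042, 1.568, 3.045]
contact_force: [-0.5, 0.6, -2.8]
grip_width: 28.1
```

```bash
python3 - <<'E'
from h import *
o,im=snap("wrist","w8"); print(o["time"],o["tool_pos"],rpy(o["tcp_rot"]).round(3),o["grip_width"],o["contact_force"])
print(delta(o,[473,44.5,41],0))
C=cam("wrist",o);print(proj(C,[[545.1+a,44.7+b,17] for a,b in [(-103,63),(103,63)]]).round())
E
```

```text
14.25 [472.49088979  44.37718607 125.07624731] [[-0.002 -0.003  1.   ]
 [ 0.     1.     0.003]
 [-1.     0.    -0.002]] 28.133211808459357 [-0.46987241  0.59418996 -2.84683913]
(array([8.41, 0.01, 0.07]), np.float64(0.003))
[[237. 129.]
 [499. 129.]]
```

View pics/w8.png

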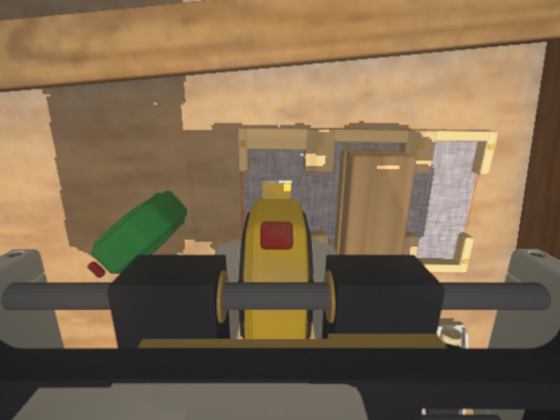

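arm_command:
  plan:
    - {"tx": 3.0,"ty": 0.0,"tz": 0.12,"wx": 0,"wy": 0,"wz": 0,"jaw": -1}
    - {"tx": 2.5,"ty": 0,"tz": 0,"wx": 0,"wy": 0,"wz": 0,"jaw": -1}
    - {"tx": 1.5,"ty": 0,"tz": 0,"wx": 0,"wy": 0,"wz": 0,"jaw": -1}
    - {"tx": 0.7,"ty": 0,"tz": 0,"wx": 0,"wy": 0,"wz": 0,"jaw": -1}
    - {"tx": 0.3,"ty": 0,"tz": 0,"wx": 0,"wy": 0,"wz": 0,"jaw": -1}
    - {"tx": 0.3,"ty": 0,"tz": 0,"wx": 0,"wy": 0,"wz": 0,"jaw": -1}
    - {"tx": 0,"ty": 0,"tz": 0,"wx": 0,"wy": 0,"wz": 0,"jaw": -1}
    - {"tx": 0,"ty": 0,"tz": 0,"wx": 0,"wy": 0,"wz": 0,"jaw": -1}

```text
time: 15.1
tool_pos: [474.9, 44.3, 43.8]
tcp_rot: [-0.001, 1.57, -0.002]
contact_force: [-0.3, -0.3, -2.9]
grip_width: 28.2
```

arm_command:
  plan:
    - {"tx": 0.15,"ty": 0.0,"tz": -0.1,"wx": 0,"wy": 0,"wz": 0,"jaw": -1}
    - {"tx": 0.1,"ty": 0,"tz": 0,"wx": 0,"wy": 0,"wz": 0,"jaw": -1}
    - {"tx": 0,"ty": 0,"tz": 0,"wx": 0,"wy": 0,"wz": 0,"jaw": -1}
    - {"tx": 0,"ty": 0,"tz": 0,"wx": 0,"wy": 0,"wz": 0,"jaw": -1}

```text
time: 15.5
tool_pos: [473.6, 44.4, 41.3]
tcp_rot: [0.022, 1.57, 0.021]
contact_force: [-1.2, 0.1, 6.5]
grip_width: 28.0
```

Contact with the felt; release and rise.

arm_command:
  plan:
    - {"tx": 0,"ty": 0,"tz": 0,"wx": 0,"wy": 0,"wz": 0,"jaw": -0.1}
    - {"tx": 0,"ty": 0,"tz": 0,"wx": 0,"wy": 0,"wz": 0,"jaw": -0.1}
    - {"tx": 0,"ty": 0,"tz": 0,"wx": 0,"wy": 0,"wz": 0,"jaw": -0.1}
    - {"tx": -1.0,"ty": 0,"tz": 0,"wx": 0,"wy": 0,"wz": 0,"jaw": -0.1}
    - {"tx": -3.0,"ty": 0,"tz": 0,"wx": 0,"wy": 0,"wz": 0,"jaw": -0.1}
    - {"tx": -4.0,"ty": 0,"tz": 0,"wx": 0,"wy": 0,"wz": 0,"jaw": -0.1}
    - {"tx": -4.0,"ty": 0,"tz": 0,"wx": 0,"wy": 0,"wz": 0,"jaw": 0.3}
    - {"tx": -4.0,"ty": 0,"tz": 0,"wx": 0,"wy": 0,"wz": 0,"jaw": 0.3}
    - {"tx": 0,"ty": 0,"tz": 0,"wx": 0,"wy": 0,"wz": 0,"jaw": 0.3}
    - {"tx": 0,"ty": 0,"tz": 0,"wx": 0,"wy": 0,"wz": 0,"jaw": 0.3}

```text
time: 16.5
tool_pos: [473.6, 44.4, 201.8]
tcp_rot: [-0.027, 1.568, -0.028]
contact_force: [-0.2, -0.4, -0.4]
grip_width: 59.0
```

```bash
python3 - <<'E'
from h import *
o,im=snap("wrist","w9"); print(o["time"],o["tool_pos"],rpy(o["tcp_rot"]).round(3),o["grip_width"],o["contact_force"])
crop("w9",180,60,480,280,2.6,"f")
print(delta(o,[407,-89.6,o["tool_pos"][2]],np.pi/2))
E
```

```text
16.5 [473.64134067  44.36297842 201.82447002] [[ 0.003  0.001  1.   ]
 [-0.     1.    -0.001]
 [-1.    -0.     0.003]] 58.9988854729973 [-0.20937776 -0.42613851 -0.36488422]
(array([ -0.02, -13.4 ,  -6.65]), np.float64(1.57))
```

View pics/f.png

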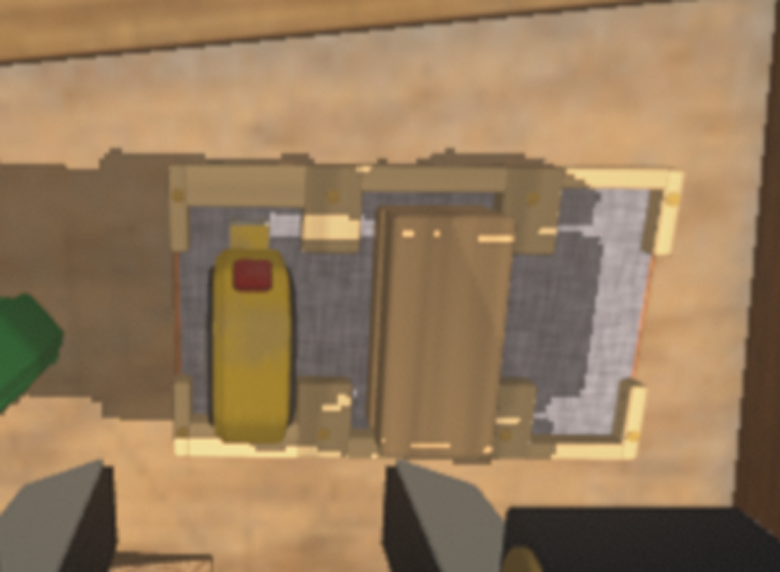

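arm_command:
  plan:
    - {"tx": 0,"ty": -3.35,"tz": -1.9,"wx": 0,"wy": 0,"wz": 0,"jaw": 0.3}
    - {"tx": 0,"ty": -3.35,"tz": -1.9,"wx": 0,"wy": 0,"wz": 0,"jaw": 0.3}
    - {"tx": 0,"ty": -3.35,"tz": -1.9,"wx": 0,"wy": 0,"wz": 0,"jaw": 0.3}
    - {"tx": 0,"ty": -3.35,"tz": -1.95,"wx": 0,"wy": 0,"wz": 0,"jaw": 0.3}
    - {"tx": 0.4,"ty": 0,"tz": 0,"wx": -0.139,"wy": 0,"wz": 0,"jaw": 0.3}
    - {"tx": 0.4,"ty": 0,"tz": 0,"wx": -0.139,"wy": 0,"wz": 0,"jaw": 0.3}
    - {"tx": 0.4,"ty": 0,"tz": 0,"wx": -0.139,"wy": 0,"wz": 0,"jaw": 0.3}
    - {"tx": 0.4,"ty": 0,"tz": 0,"wx": -0.139,"wy": 0,"wz": 0,"jaw": 0.3}
    - {"tx": 0.4,"ty": 0,"tz": 0,"wx": -0.139,"wy": 0,"wz": 0,"jaw": 0.3}
    - {"tx": 0.4,"ty": 0,"tz": 0,"wx": -0.139,"wy": 0,"wz": 0,"jaw": 0.3}
    - {"tx": 0.4,"ty": 0,"tz": 0,"wx": -0.139,"wy": 0,"wz": 0,"jaw": 0.3}
    - {"tx": 0.4,"ty": 0,"tz": 0,"wx": -0.139,"wy": 0,"wz": 0,"jaw": 0.3}
    - {"tx": 0.4,"ty": 0,"tz": 0,"wx": -0.139,"wy": 0,"wz": 0,"jaw": 0.3}
    - {"tx": 0.4,"ty": 0,"tz": 0,"wx": -0.139,"wy": 0,"wz": 0,"jaw": 0.3}
    - {"tx": 0,"ty": 0,"tz": 0,"wx": -0.137,"wy": 0,"wz": 0,"jaw": 0.3}
    - {"tx": 0,"ty": 0,"tz": 0,"wx": 0,"wy": 0,"wz": 0,"jaw": 0.3}
    - {"tx": 0,"ty": 0,"tz": 0,"wx": 0,"wy": 0,"wz": 0,"jaw": 0.3}

```text
time: 18.25
tool_pos: [396.2, -89.3, 159.9]
tcp_rot: [1.145, 1.569, 2.668]
contact_force: [-0.6, 0.9, 0.4]
grip_width: 59.9
```

```bash
python3 - <<'E'
from h import *
o,im=snap("wrist","w10"); print(o["time"],o["tool_pos"],rpy(o["tcp_rot"]).round(3),o["joint_positions"].round(2))
crop("w10",180,60,380,270,3,"g")
E
```

```text
18.25 [396.23343231 -89.31428533 159.88084232] [[-0.002 -0.999  0.049]
 [ 0.001  0.049  0.999]
 [-1.     0.002  0.001]] [-0.41  0.24  1.96  0.    0.95 -1.93]
```

View pics/g.png

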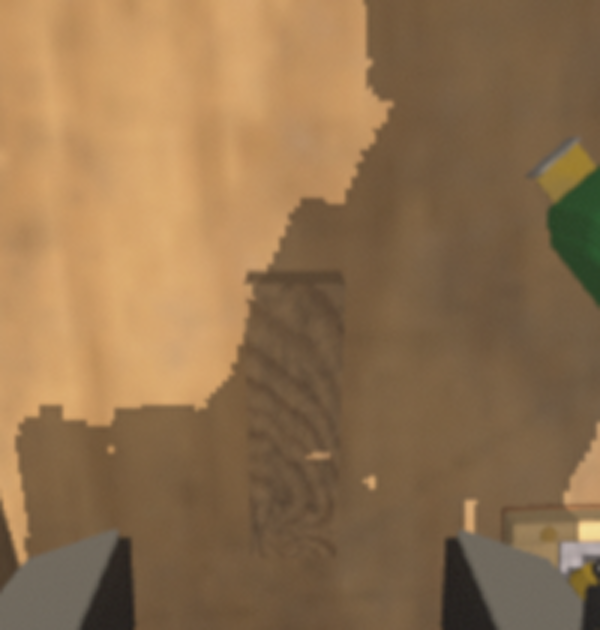

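```bash
python3 - <<'E'
from h import *
o,im=load("w10"); C=cam("wrist",o)
P=onz(C,[(180+x/3-.33,60+y/3-.33) for x,y in [(251,284),(344,285),(337,557),(252,554)]],[28,28,4,4]);print(P.round(1),P.mean(0))
a=(P[2]+P[3])/2-(P[0]+P[1])/2; n=np.hypot(*a[:2]); print(n,np.degrees(np.arctan2(a[1],a[0])))
g=P.mean(0)-a/n*9; print(g,delta(o,[g[0],g[1],26],np.arctan2(a[1],a[0])+np.pi/2))
E
```

```text
[[ 355.2  -99.1   28. ]
 [ 356.9  -71.7   28. ]
 [ 456.4  -75.6    4. ]
 [ 453.8 -105.6    4. ]] [405.56210209 -87.98093858  16.        ]
99.18201560648174 -3.020198186372592
[396.57460289 -87.50674663  18.17781418] (array([13.39, -0.05,  0.17]), np.float64(0.004))
```

arm_command:
  plan:
    - {"tx": 4.0,"ty": 0,"tz": 0.16,"wx": 0,"wy": 0,"wz": 0,"jaw": 0.3}
    - {"tx": 4.0,"ty": 0,"tz": 0,"wx": 0,"wy": 0,"wz": 0,"jaw": 0.3}
    - {"tx": 3.0,"ty": 0,"tz": 0,"wx": 0,"wy": 0,"wz": 0,"jaw": 0.3}
    - {"tx": 1.5,"ty": 0,"tz": 0,"wx": 0,"wy": 0,"wz": 0,"jaw": 0.3}
    - {"tx": 1.0,"ty": 0,"tz": 0,"wx": 0,"wy": 0,"wz": 0,"jaw": 0.3}
    - {"tx": 0,"ty": 0,"tz": 0,"wx": 0,"wy": 0,"wz": 0,"jaw": 0.3}
    - {"tx": 0,"ty": 0,"tz": 0,"wx": 0,"wy": 0,"wz": 0,"jaw": 0.3}
    - {"tx": 0,"ty": 0,"tz": 0,"wx": 0,"wy": 0,"wz": 0,"jaw": -1}
    - {"tx": 0,"ty": 0,"tz": 0,"wx": 0,"wy": 0,"wz": 0,"jaw": -1}
    - {"tx": 0,"ty": 0,"tz": 0,"wx": 0,"wy": 0,"wz": 0,"jaw": -1}
    - {"tx": 0,"ty": 0,"tz": 0,"wx": 0,"wy": 0,"wz": 0,"jaw": -1}
    - {"tx": 0,"ty": 0,"tz": 0,"wx": 0,"wy": 0,"wz": 0,"jaw": -1}

```text
time: 19.5
tool_pos: [397.0, -88.0, 26.0]
tcp_rot: [-1.758, 1.57, -0.232]
contact_force: [-0.1, 0.5, 3.2]
grip_width: 29.5
```

arm_command:
  plan:
    - {"tx": -3,"ty": 0,"tz": 0,"wx": 0,"wy": 0,"wz": 0,"jaw": -1}
    - {"tx": -5,"ty": 0,"tz": 0,"wx": 0,"wy": 0,"wz": 0,"jaw": -1}
    - {"tx": 0,"ty": -3.6,"tz": 2.54,"wx": 0,"wy": 0,"wz": 0,"jaw": -1}
    - {"tx": 0,"ty": -3.6,"tz": 2.54,"wx": 0,"wy": 0,"wz": 0,"jaw": -1}
    - {"tx": 0,"ty": -3.6,"tz": 2.54,"wx": 0,"wy": 0,"wz": 0,"jaw": -1}
    - {"tx": 0,"ty": -3.6,"tz": 2.54,"wx": 0,"wy": 0,"wz": 0,"jaw": -1}
    - {"tx": 0,"ty": -3.6,"tz": 2.54,"wx": 0,"wy": 0,"wz": 0,"jaw": -1}
    - {"tx": 0,"ty": -3.6,"tz": 2.54,"wx": 0,"wy": 0,"wz": 0,"jaw": -1}
    - {"tx": 0,"ty": 0,"tz": 0,"wx": 0.138,"wy": 0,"wz": 0,"jaw": -1}
    - {"tx": 0,"ty": 0,"tz": 0,"wx": 0.138,"wy": 0,"wz": 0,"jaw": -1}
    - {"tx": 0,"ty": 0,"tz": 0,"wx": 0.138,"wy": 0,"wz": 0,"jaw": -1}
    - {"tx": 0,"ty": 0,"tz": 0,"wx": 0.138,"wy": 0,"wz": 0,"jaw": -1}
    - {"tx": 0,"ty": 0,"tz": 0,"wx": 0.138,"wy": 0,"wz": 0,"jaw": -1}
    - {"tx": 0,"ty": 0,"tz": 0,"wx": 0.138,"wy": 0,"wz": 0,"jaw": -1}
    - {"tx": 0,"ty": 0,"tz": 0,"wx": 0.138,"wy": 0,"wz": 0,"jaw": -1}
    - {"tx": 0,"ty": 0,"tz": 0,"wx": 0.138,"wy": 0,"wz": 0,"jaw": -1}
    - {"tx": 0,"ty": 0,"tz": 0,"wx": 0.138,"wy": 0,"wz": 0,"jaw": -1}
    - {"tx": 0,"ty": 0,"tz": 0,"wx": 0.138,"wy": 0,"wz": 0,"jaw": -1}
    - {"tx": 0,"ty": 0,"tz": 0,"wx": 0.138,"wy": 0,"wz": 0,"jaw": -1}
    - {"tx": 0,"ty": 0,"tz": 0,"wx": 0,"wy": 0,"wz": 0,"jaw": -1}

```text
time: 21.5
tool_pos: [619.2, 54.6, 105.4]
tcp_rot: [2.985, 1.57, 2.992]
contact_force: [0.0, -0.7, -0.7]
grip_width: 29.7
```

```bash
python3 - <<'E'
from h import *
o,im=snap("wrist","w11"); print(o["time"],o["tool_pos"],rpy(o["tcp_rot"]).round(3),o["grip_width"],o["contact_force"])
print(delta(o,[620,53.5,31],0))
C=cam("wrist",o);print(proj(C,[[620+a,44.7+b,17] for a,b in [(-20,55),(20,55),(28,63)]]).round())
crop("w11",150,80,450,300,2.6,"k")
E
```

```text
21.5 [619.2204976   54.61895781 105.37497483] [[-0.001 -0.007  1.   ]
 [ 0.     1.     0.007]
 [-1.     0.    -0.001]] 29.713665960107182 [ 0.03156463 -0.67820694 -0.69818387]
(array([ 7.44, -0.11,  0.08]), np.float64(0.007))
[[249. 156.]
 [303. 156.]
 [315. 145.]]
```

View pics/k.png

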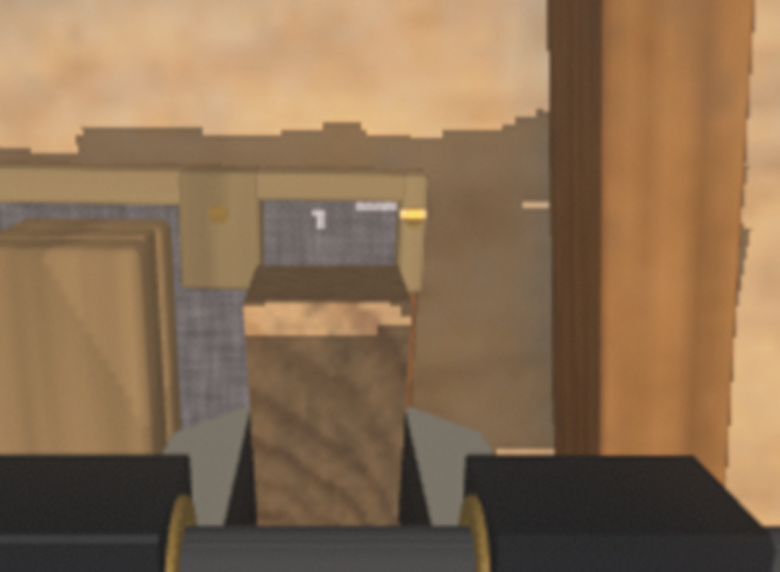

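arm_command:
  plan:
    - {"tx": 2.5,"ty": -0.12,"tz": 0.1,"wx": 0.007,"wy": 0,"wz": 0,"jaw": -1}
    - {"tx": 2.5,"ty": 0,"tz": 0,"wx": 0,"wy": 0,"wz": 0,"jaw": -1}
    - {"tx": 1.2,"ty": 0,"tz": 0,"wx": 0,"wy": 0,"wz": 0,"jaw": -1}
    - {"tx": 0.6,"ty": 0,"tz": 0,"wx": 0,"wy": 0,"wz": 0,"jaw": -1}
    - {"tx": 0.5,"ty": 0,"tz": 0,"wx": 0,"wy": 0,"wz": 0,"jaw": -1}
    - {"tx": 0,"ty": 0,"tz": 0,"wx": 0,"wy": 0,"wz": 0,"jaw": -1}
    - {"tx": 0,"ty": 0,"tz": 0,"wx": 0,"wy": 0,"wz": 0,"jaw": -1}

```text
time: 22.25
tool_pos: [621.0, 53.4, 33.5]
tcp_rot: [0.038, 1.569, 0.039]
contact_force: [-0.0, 0.4, -0.9]
grip_width: 29.7
```

arm_command:
  plan:
    - {"tx": 0.15,"ty": 0,"tz": 0,"wx": 0,"wy": 0,"wz": 0,"jaw": -1}
    - {"tx": 0.1,"ty": 0,"tz": 0,"wx": 0,"wy": 0,"wz": 0,"jaw": -1}
    - {"tx": 0,"ty": 0,"tz": 0,"wx": 0,"wy": 0,"wz": 0,"jaw": -1}
    - {"tx": 0,"ty": 0,"tz": 0,"wx": 0,"wy": 0,"wz": 0,"jaw": -1}

```text
time: 22.65
tool_pos: [620.9, 53.4, 31.0]
tcp_rot: [0.0, 1.57, 0.001]
contact_force: [-2.2, -0.3, 5.2]
grip_width: 29.7
```

arm_command:
  plan:
    - {"tx": 0,"ty": 0,"tz": 0,"wx": 0,"wy": 0,"wz": 0,"jaw": -0.1}
    - {"tx": 0,"ty": 0,"tz": 0,"wx": 0,"wy": 0,"wz": 0,"jaw": -0.1}
    - {"tx": 0,"ty": 0,"tz": 0,"wx": 0,"wy": 0,"wz": 0,"jaw": -0.1}
    - {"tx": -1.0,"ty": 0,"tz": 0,"wx": 0,"wy": 0,"wz": 0,"jaw": -0.1}
    - {"tx": -3.0,"ty": 0,"tz": 0,"wx": 0,"wy": 0,"wz": 0,"jaw": -0.1}
    - {"tx": -4.0,"ty": 0,"tz": 0,"wx": 0,"wy": 0,"wz": 0,"jaw": -0.1}
    - {"tx": -4.0,"ty": 0,"tz": 0,"wx": 0,"wy": 0,"wz": 0,"jaw": 0.3}
    - {"tx": -3.0,"ty": 0,"tz": 0,"wx": 0,"wy": 0,"wz": 0,"jaw": 0.3}
    - {"tx": 0,"ty": 0,"tz": 0,"wx": 0,"wy": 0,"wz": 0,"jaw": 0.3}
    - {"tx": 0,"ty": 0,"tz": 0,"wx": 0,"wy": 0,"wz": 0,"jaw": 0.3}

```text
time: 23.65
tool_pos: [620.6, 53.4, 181.2]
tcp_rot: [-0.002, 1.569, -0.001]
contact_force: [-0.0, -0.4, -0.4]
grip_width: 59.4
```

```bash
python3 - <<'E'
from h import *
o,im=snap("wrist","w12"); print(o["time"],o["tool_pos"],rpy(o["tcp_rot"]).round(3),o["grip_width"])
crop("w12",60,60,380,280,2.5,"l")
print(delta(o,[422.5,-207,o["tool_pos"][2]],np.radians(98)))
E
```

```text
23.65 [620.59254621  53.40621875 181.18821126] [[ 0.002 -0.001  1.   ]
 [-0.     1.     0.001]
 [-1.    -0.     0.002]] 59.383013046941194
(array([ -0.03, -26.02, -19.84]), np.float64(1.432))
```

View pics/l.png

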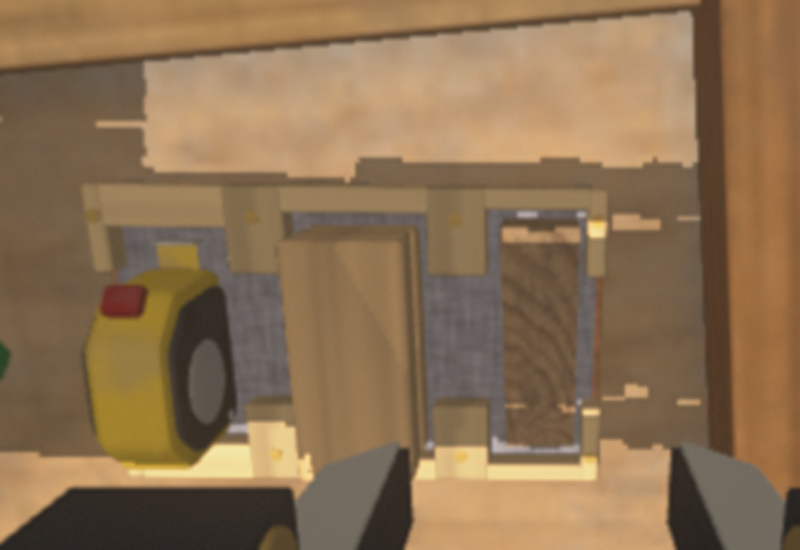

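arm_command:
  plan:
    - {"tx": 0,"ty": -3.72,"tz": -2.83,"wx": 0,"wy": 0,"wz": 0,"jaw": 0.3}
    - {"tx": 0,"ty": -3.72,"tz": -2.83,"wx": 0,"wy": 0,"wz": 0,"jaw": 0.3}
    - {"tx": 0,"ty": -3.72,"tz": -2.83,"wx": 0,"wy": 0,"wz": 0,"jaw": 0.3}
    - {"tx": 0,"ty": -3.72,"tz": -2.83,"wx": 0,"wy": 0,"wz": 0,"jaw": 0.3}
    - {"tx": 0,"ty": -3.72,"tz": -2.84,"wx": 0,"wy": 0,"wz": 0,"jaw": 0.3}
    - {"tx": 0,"ty": -3.71,"tz": -2.84,"wx": 0,"wy": 0,"wz": 0,"jaw": 0.3}
    - {"tx": 0,"ty": -3.71,"tz": -2.84,"wx": 0,"wy": 0,"wz": 0,"jaw": 0.3}
    - {"tx": 0.2,"ty": 0,"tz": 0,"wx": 0.143,"wy": 0,"wz": 0,"jaw": 0.3}
    - {"tx": 0.2,"ty": 0,"tz": 0,"wx": 0.143,"wy": 0,"wz": 0,"jaw": 0.3}
    - {"tx": 0.2,"ty": 0,"tz": 0,"wx": 0.143,"wy": 0,"wz": 0,"jaw": 0.3}
    - {"tx": 0.2,"ty": 0,"tz": 0,"wx": 0.143,"wy": 0,"wz": 0,"jaw": 0.3}
    - {"tx": 0.2,"ty": 0,"tz": 0,"wx": 0.143,"wy": 0,"wz": 0,"jaw": 0.3}
    - {"tx": 0.2,"ty": 0,"tz": 0,"wx": 0.143,"wy": 0,"wz": 0,"jaw": 0.3}
    - {"tx": 0.2,"ty": 0,"tz": 0,"wx": 0.143,"wy": 0,"wz": 0,"jaw": 0.3}
    - {"tx": 0.2,"ty": 0,"tz": 0,"wx": 0.143,"wy": 0,"wz": 0,"jaw": 0.3}
    - {"tx": 0.2,"ty": 0,"tz": 0,"wx": 0.143,"wy": 0,"wz": 0,"jaw": 0.3}
    - {"tx": 0.2,"ty": 0,"tz": 0,"wx": 0.143,"wy": 0,"wz": 0,"jaw": 0.3}
    - {"tx": 0,"ty": 0,"tz": 0,"wx": 0,"wy": 0,"wz": 0,"jaw": 0.3}
    - {"tx": 0,"ty": 0,"tz": 0,"wx": 0,"wy": 0,"wz": 0,"jaw": 0.3}

```text
time: 25.6
tool_pos: [421.8, -206.7, 159.3]
tcp_rot: [-2.364, 1.569, 2.495]
contact_force: [0.5, 0.2, -0.3]
grip_width: 59.5
```

```bash
python3 - <<'E'
from h import *
o,im=snap("wrist","w13"); print(o["time"],o["tool_pos"],rpy(o["tcp_rot"]).round(3),o["joint_positions"].round(2))
crop("w13",180,60,380,270,3,"m")
E
```

```text
25.6 [ 421.84910479 -206.65716424  159.33739646] [[-0.002  0.989  0.145]
 [ 0.001  0.145 -0.989]
 [-1.    -0.002 -0.002]] [-0.62  0.34  1.8   0.    1.    0.81]
```

View pics/m.png

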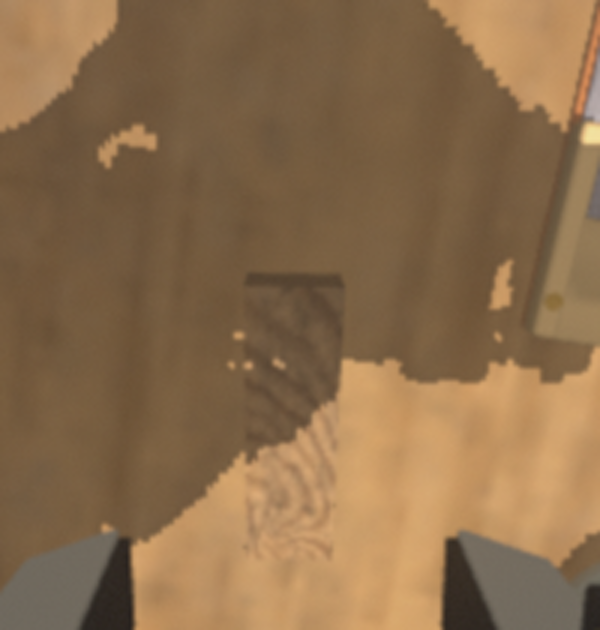

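```bash
python3 - <<'E'
from h import *
o,im=load("w13"); C=cam("wrist",o)
P=onz(C,[(180+x/3-.33,60+y/3-.33) for x,y in [(246,285),(343,287),(333,558),(247,556)]],[28,28,4,4]);print(P.round(1),P.mean(0))
a=(P[2]+P[3])/2-(P[0]+P[1])/2; n=np.hypot(*a[:2]); print(n,np.degrees(np.arctan2(a[1],a[0])))
g=P.mean(0)-a/n*9; print(g,delta(o,[g[0],g[1],25],np.arctan2(a[1],a[0])+np.pi/2))
E
```

```text
[[ 460.5 -189.6   28. ]
 [ 464.1 -217.9   28. ]
 [ 365.6 -232.1    4. ]
 [ 361.9 -201.9    4. ]] [ 413.01420075 -210.37014037   16.        ]
99.43136410713981 -172.35011442239954
[ 421.93410087 -209.17206614   18.17235278] (array([ 1.343e+01, -1.000e-02,  2.700e-01]), np.float64(0.012))
```

arm_command:
  plan:
    - {"tx": 4.0,"ty": 0,"tz": 0.2,"wx": 0.01,"wy": 0,"wz": 0,"jaw": 0.3}
    - {"tx": 4.0,"ty": 0,"tz": 0,"wx": 0,"wy": 0,"wz": 0,"jaw": 0.3}
    - {"tx": 3.0,"ty": 0,"tz": 0,"wx": 0,"wy": 0,"wz": 0,"jaw": 0.3}
    - {"tx": 1.5,"ty": 0,"tz": 0,"wx": 0,"wy": 0,"wz": 0,"jaw": 0.3}
    - {"tx": 0.9,"ty": 0,"tz": 0,"wx": 0,"wy": 0,"wz": 0,"jaw": 0.3}
    - {"tx": 0,"ty": 0,"tz": 0,"wx": 0,"wy": 0,"wz": 0,"jaw": 0.3}
    - {"tx": 0,"ty": 0,"tz": 0,"wx": 0,"wy": 0,"wz": 0,"jaw": 0.3}
    - {"tx": 0,"ty": 0,"tz": 0,"wx": 0,"wy": 0,"wz": 0,"jaw": -1}
    - {"tx": 0,"ty": 0,"tz": 0,"wx": 0,"wy": 0,"wz": 0,"jaw": -1}
    - {"tx": 0,"ty": 0,"tz": 0,"wx": 0,"wy": 0,"wz": 0,"jaw": -1}
    - {"tx": 0,"ty": 0,"tz": 0,"wx": 0,"wy": 0,"wz": 0,"jaw": -1}
    - {"tx": 0,"ty": 0,"tz": 0,"wx": 0,"wy": 0,"wz": 0,"jaw": -1}

```text
time: 26.85
tool_pos: [422.8, -209.0, 26.5]
tcp_rot: [1.077, 1.57, -0.362]
contact_force: [-0.9, -0.3, 2.7]
grip_width: 29.8
```

```bash
python3 - <<'E'
from h import *
o=readout.get_obs()
print(o["tool_pos"],delta(o,[557.4,-307.2,106],-np.pi/2-0.01))
E
```

```text
[ 422.75410126 -209.00112161   26.49640325] (array([-7.94, 12.06, 11.51]), np.float64(0.142))
```

arm_command:
  plan:
    - {"tx": -3,"ty": 0,"tz": 0,"wx": 0,"wy": 0,"wz": 0,"jaw": -1}
    - {"tx": -5,"ty": 0,"tz": 0,"wx": 0,"wy": 0,"wz": 0,"jaw": -1}
    - {"tx": 0,"ty": 3.03,"tz": 2.88,"wx": 0,"wy": 0,"wz": 0,"jaw": -1}
    - {"tx": 0,"ty": 3.03,"tz": 2.88,"wx": 0,"wy": 0,"wz": 0,"jaw": -1}
    - {"tx": 0,"ty": 3.03,"tz": 2.88,"wx": 0,"wy": 0,"wz": 0,"jaw": -1}
    - {"tx": 0,"ty": 3.03,"tz": 2.88,"wx": 0,"wy": 0,"wz": 0,"jaw": -1}
    - {"tx": 0,"ty": 0,"tz": 0,"wx": 0.142,"wy": 0,"wz": 0,"jaw": -1}
    - {"tx": 0,"ty": 0,"tz": 0,"wx": 0,"wy": 0,"wz": 0,"jaw": -1}
    - {"tx": 0,"ty": 0,"tz": 0,"wx": 0,"wy": 0,"wz": 0,"jaw": -1}

```text
time: 27.75
tool_pos: [557.2, -306.7, 105.7]
tcp_rot: [-2.248, 1.569, 2.458]
contact_force: [0.3, -0.2, 0.1]
grip_width: 29.6
```

```bash
python3 - <<'E'
from h import *
o,im=snap("wrist","w14"); print(o["time"],o["tool_pos"],rpy(o["tcp_rot"]).round(3),o["grip_width"],o["contact_force"])
print(delta(o,[558,-307.2,31.5],-np.pi/2-.01))
C=cam("wrist",o);print(proj(C,[[548.4+a,-307.2+b,17] for a,b in [(55,20),(55,-20)]]).round(1))
crop("w14",150,80,450,300,2.6,"n")
E
```

```text
27.75 [ 557.24317824 -306.65093993  105.66166778] [[-0.001  1.    -0.007]
 [ 0.001 -0.007 -1.   ]
 [-1.    -0.001 -0.001]] 29.554508368778126 [ 0.30901603 -0.19013096  0.1406628 ]
(array([7.42, 0.09, 0.06]), np.float64(0.003))
[[247.6 156.6]
 [301.3 156.3]]
```

View pics/n.png

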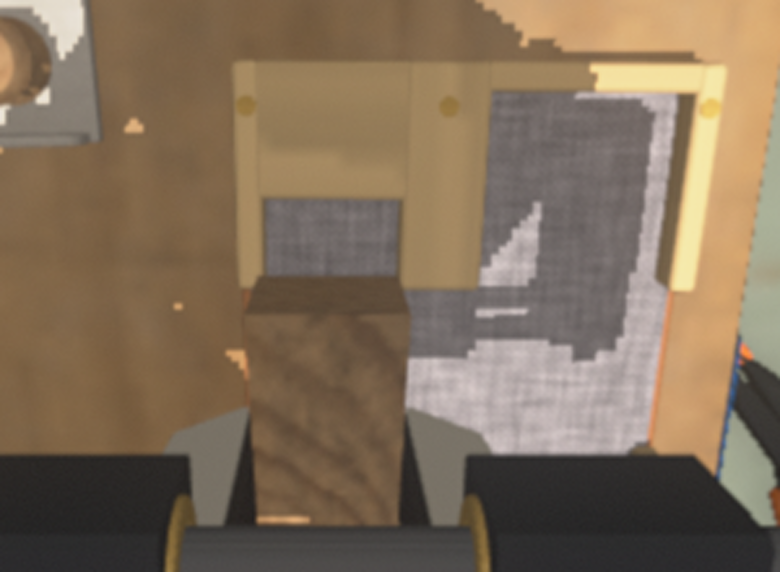

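arm_command:
  plan:
    - {"tx": 2.5,"ty": 0.08,"tz": 0.26,"wx": 0,"wy": 0,"wz": 0,"jaw": -1}
    - {"tx": 2.5,"ty": 0,"tz": 0,"wx": 0,"wy": 0,"wz": 0,"jaw": -1}
    - {"tx": 1.2,"ty": 0,"tz": 0,"wx": 0,"wy": 0,"wz": 0,"jaw": -1}
    - {"tx": 0.6,"ty": 0,"tz": 0,"wx": 0,"wy": 0,"wz": 0,"jaw": -1}
    - {"tx": 0.5,"ty": 0,"tz": 0,"wx": 0,"wy": 0,"wz": 0,"jaw": -1}
    - {"tx": 0.15,"ty": 0,"tz": 0,"wx": 0,"wy": 0,"wz": 0,"jaw": -1}
    - {"tx": 0,"ty": 0,"tz": 0,"wx": 0,"wy": 0,"wz": 0,"jaw": -1}
    - {"tx": 0,"ty": 0,"tz": 0,"wx": 0,"wy": 0,"wz": 0,"jaw": -1}

```text
time: 28.6
tool_pos: [559.1, -310.1, 32.5]
tcp_rot: [1.039, 1.569, -0.542]
contact_force: [0.8, 0.5, -1.1]
grip_width: 29.3
```

arm_command:
  plan:
    - {"tx": 0.12,"ty": 0,"tz": -0.05,"wx": 0,"wy": 0,"wz": 0,"jaw": -1}
    - {"tx": 0,"ty": 0,"tz": 0,"wx": 0,"wy": 0,"wz": 0,"jaw": -1}
    - {"tx": 0,"ty": 0,"tz": 0,"wx": 0,"wy": 0,"wz": 0,"jaw": -0.1}
    - {"tx": 0,"ty": 0,"tz": 0,"wx": 0,"wy": 0,"wz": 0,"jaw": -0.1}
    - {"tx": 0,"ty": 0,"tz": 0,"wx": 0,"wy": 0,"wz": 0,"jaw": -0.1}
    - {"tx": -1.0,"ty": 0,"tz": 0,"wx": 0,"wy": 0,"wz": 0,"jaw": -0.1}
    - {"tx": -3.0,"ty": 0,"tz": 0,"wx": 0,"wy": 0,"wz": 0,"jaw": -0.1}
    - {"tx": -4.0,"ty": 0,"tz": 0,"wx": 0,"wy": 0,"wz": 0,"jaw": -0.1}
    - {"tx": -4.0,"ty": 0,"tz": 0,"wx": 0,"wy": 0,"wz": 0,"jaw": 0.3}
    - {"tx": -4.0,"ty": 0,"tz": 0,"wx": 0,"wy": 0,"wz": 0,"jaw": 0.3}
    - {"tx": 0,"ty": 0,"tz": 0,"wx": 0,"wy": 0,"wz": 0,"jaw": 0.3}
    - {"tx": 0,"ty": 0,"tz": 0,"wx": 0,"wy": 0,"wz": 0,"jaw": 0.3}

```text
time: 29.8
tool_pos: [559.0, -309.5, 192.1]
tcp_rot: [0.987, 1.568, -0.594]
contact_force: [-0.6, 0.4, -0.7]
grip_width: 59.5
```

```bash
python3 - <<'E'
from h import *
o,im=snap("wrist","w15"); print(o["time"],o["tool_pos"],rpy(o["tcp_rot"]).round(3),o["grip_width"],o["joint_positions"].round(2))
crop("w15",180,50,440,280,2.6,"p")
print(delta(o,[640,-162,o["tool_pos"][2]],0))
E
```

```text
29.8 [ 559.00082975 -309.51481504  192.13878465] [[ 0.002  1.    -0.01 ]
 [-0.002 -0.01  -1.   ]
 [-1.     0.002  0.002]] 59.46087856078164 [-0.63  0.59  1.27  0.    1.28  0.96]
(array([ -0.  ,   7.95, -14.83]), np.float64(1.561))
```

View pics/p.png

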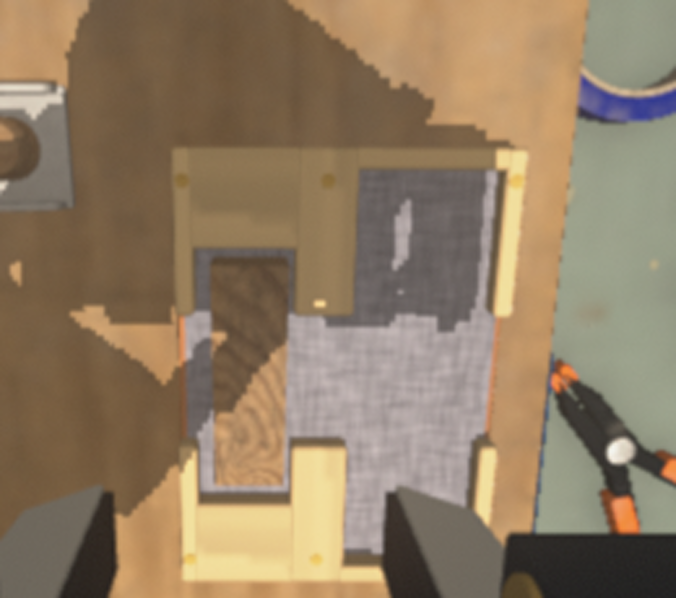

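```bash
python3 - <<'E'
from h import *
o,im=load("w15"); C=cam("wrist",o)
f=lambda a,z: onz(C,[(180+x/2.6-.3,50+y/2.6-.3) for x,y in a],z).round(1)
print("tray TL TR BL",f([(173,149),(526,151),(182,580)],17))
print("plane pocket TL, TR(rail inner top), BL",f([(358,168),(499,168),(345,552)],17),f([(358,168)],5))
print("wedge pocket",f([(194,249),(297,249),(200,500),(291,500)],17))
W=f([(211,260),(288,260),(286,486),(216,485)],[33,33,9,9]);print("wedge",W,W.mean(0))
print("plane edge",f([(70,208),(66,88)],8))
E
```

```text
tray TL TR BL [[ 640.9 -282.9   17. ]
 [ 638.8 -416.4   17. ]
 [ 456.7 -279.8   17. ]]
plane pocket TL, TR(rail inner top), BL [[ 633.3 -353.    17. ]
 [ 632.7 -406.7   17. ]
 [ 469.9 -352.4   17. ]] [[ 633.  -354.6    5. ]]
wedge pocket [[ 603.4 -289.6   17. ]
 [ 603.  -330.1   17. ]
 [ 495.7 -288.9   17. ]
 [ 495.3 -328.4   17. ]]
wedge [[ 601.2 -297.    33. ]
 [ 600.9 -325.8   33. ]
 [ 498.4 -326.5    9. ]
 [ 499.2 -295.6    9. ]] [ 549.925 -311.225   21.   ]
plane edge [[ 618.9 -240.3    8. ]
 [ 663.4 -242.2    8. ]]
```

arm_command:
  plan:
    - {"tx": 0,"ty": 2.05,"tz": -3.71,"wx": 0,"wy": 0,"wz": 0,"jaw": 0.5}
    - {"tx": 0,"ty": 2.05,"tz": -3.71,"wx": 0,"wy": 0,"wz": 0,"jaw": 0.5}
    - {"tx": 0,"ty": 2.05,"tz": -3.71,"wx": 0,"wy": 0,"wz": 0,"jaw": 0.5}
    - {"tx": 0,"ty": 2.05,"tz": -3.71,"wx": 0,"wy": 0,"wz": 0,"jaw": 0.5}
    - {"tx": 0.2,"ty": 0,"tz": 0,"wx": -0.144,"wy": 0,"wz": 0,"jaw": 0.5}
    - {"tx": 0.2,"ty": 0,"tz": 0,"wx": -0.144,"wy": 0,"wz": 0,"jaw": 0.5}
    - {"tx": 0.2,"ty": 0,"tz": 0,"wx": -0.144,"wy": 0,"wz": 0,"jaw": 0.5}
    - {"tx": 0.2,"ty": 0,"tz": 0,"wx": -0.144,"wy": 0,"wz": 0,"jaw": 0.5}
    - {"tx": 0.2,"ty": 0,"tz": 0,"wx": -0.144,"wy": 0,"wz": 0,"jaw": 0.5}
    - {"tx": 0.2,"ty": 0,"tz": 0,"wx": -0.144,"wy": 0,"wz": 0,"jaw": 0.5}
    - {"tx": 0.2,"ty": 0,"tz": 0,"wx": -0.144,"wy": 0,"wz": 0,"jaw": 0.5}
    - {"tx": 0.2,"ty": 0,"tz": 0,"wx": -0.144,"wy": 0,"wz": 0,"jaw": 0.5}
    - {"tx": 0.2,"ty": 0,"tz": 0,"wx": -0.144,"wy": 0,"wz": 0,"jaw": 0.5}
    - {"tx": 0.2,"ty": 0,"tz": 0,"wx": -0.144,"wy": 0,"wz": 0,"jaw": 0.5}
    - {"tx": 0.2,"ty": 0,"tz": 0,"wx": -0.141,"wy": 0,"wz": 0,"jaw": 0.5}
    - {"tx": 0,"ty": 0,"tz": 0,"wx": 0,"wy": 0,"wz": 0,"jaw": 0.5}
    - {"tx": 0,"ty": 0,"tz": 0,"wx": 0,"wy": 0,"wz": 0,"jaw": 0.5}

```text
time: 31.55
tool_pos: [641.7, -161.6, 167.2]
tcp_rot: [2.728, 1.568, 2.724]
contact_force: [0.1, -0.4, 0.6]
grip_width: 68.6
```

```bash
python3 - <<'E'
from h import *
o,im=snap("wrist","w16"); print(o["time"],o["tool_pos"],rpy(o["tcp_rot"]).round(3),o["grip_width"],o["joint_positions"].round(2))
crop("w16",160,50,400,280,2.6,"q")
E
```

```text
31.55 [ 641.69677318 -161.58082638  167.20848785] [[-0.002  0.004  1.   ]
 [ 0.001  1.    -0.004]
 [-1.     0.001 -0.002]] 68.57679282512227 [-0.36  0.66  1.22  0.    1.26 -0.36]
```

View pics/q.png

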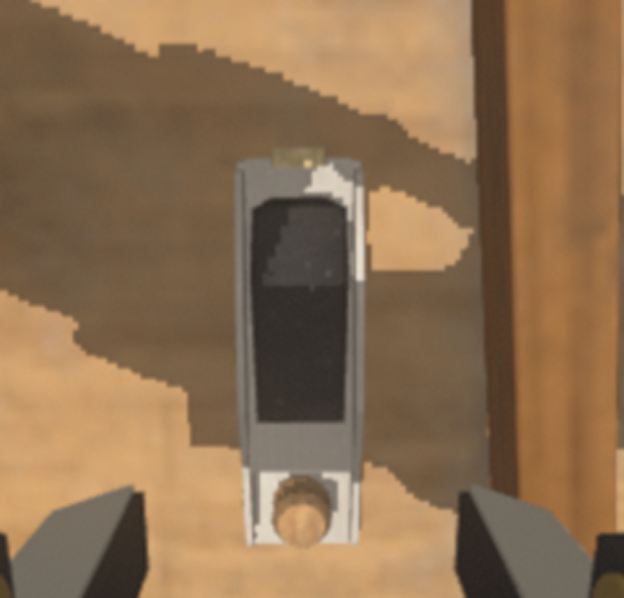

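```bash
python3 - <<'E'
from h import *
o,im=load("w16"); C=cam("wrist",o)
f=lambda a,z: onz(C,[(160+x/2.6-.3,50+y/2.6-.3) for x,y in a],z).round(1)
print(f([(247,545),(358,545)],6)); print("back",f([(237,160),(364,160),(300,148)],6),f([(237,160),(364,160),(300,148)],22))
print("rail",f([(485,400)],51),f([(472,150),(490,500)],0))
E
```

```text
[[ 618.7 -241.     6. ]
 [ 665.5 -241.1    6. ]]
back [[618.9 -85.5   6. ]
 [664.9 -85.6   6. ]
 [641.7 -81.4   6. ]] [[620.1 -85.3  22. ]
 [663.7 -85.4  22. ]
 [641.8 -81.4  22. ]]
rail [[ 703.9 -162.7   51. ]] [[ 705.   -82.3    0. ]
 [ 721.2 -223.3    0. ]]
```

arm_command:
  plan:
    - {"tx": 4.0,"ty": 0,"tz": 0.03,"wx": 0,"wy": 0,"wz": 0,"jaw": 0.35}
    - {"tx": 4.0,"ty": 0,"tz": 0,"wx": 0,"wy": 0,"wz": 0,"jaw": 0.35}
    - {"tx": 3.0,"ty": 0,"tz": 0,"wx": 0,"wy": 0,"wz": 0,"jaw": 0.35}
    - {"tx": 2.0,"ty": 0,"tz": 0,"wx": 0,"wy": 0,"wz": 0,"jaw": 0.35}
    - {"tx": 1.2,"ty": 0,"tz": 0,"wx": 0,"wy": 0,"wz": 0,"jaw": 0.35}
    - {"tx": 0,"ty": 0,"tz": 0,"wx": 0,"wy": 0,"wz": 0,"jaw": 0.35}
    - {"tx": 0,"ty": 0,"tz": 0,"wx": 0,"wy": 0,"wz": 0,"jaw": 0.35}
    - {"tx": 0,"ty": 0,"tz": 0,"wx": 0,"wy": 0,"wz": 0,"jaw": -1}
    - {"tx": 0,"ty": 0,"tz": 0,"wx": 0,"wy": 0,"wz": 0,"jaw": -1}
    - {"tx": 0,"ty": 0,"tz": 0,"wx": 0,"wy": 0,"wz": 0,"jaw": -1}
    - {"tx": 0,"ty": 0,"tz": 0,"wx": 0,"wy": 0,"wz": 0,"jaw": -1}
    - {"tx": 0,"ty": 0,"tz": 0,"wx": 0,"wy": 0,"wz": 0,"jaw": -1}

```text
time: 32.8
tool_pos: [641.8, -161.9, 27.6]
tcp_rot: [-3.0, 1.57, -2.999]
contact_force: [-4.0, -0.1, 5.4]
grip_width: 45.4
```

arm_command:
  plan:
    - {"tx": -0.7,"ty": 0,"tz": 0,"wx": 0,"wy": 0,"wz": 0,"jaw": -1}
    - {"tx": -1.3,"ty": 0,"tz": 0,"wx": 0,"wy": 0,"wz": 0,"jaw": -1}
    - {"tx": -2,"ty": 0,"tz": 0,"wx": 0,"wy": 0,"wz": 0,"jaw": -1}
    - {"tx": -2,"ty": 0,"tz": 0,"wx": 0,"wy": 0,"wz": 0,"jaw": -1}
    - {"tx": -2,"ty": 0,"tz": 0,"wx": 0,"wy": 0,"wz": 0,"jaw": -1}
    - {"tx": 0,"ty": 0,"tz": 0,"wx": 0,"wy": 0,"wz": 0,"jaw": -1}
    - {"tx": 0,"ty": 0,"tz": 0,"wx": 0,"wy": 0,"wz": 0,"jaw": -1}

```text
time: 33.5
tool_pos: [642.4, -161.6, 106.5]
tcp_rot: [0.122, 1.57, 0.122]
contact_force: [-0.2, 0.1, -9.0]
grip_width: 45.9
```

```bash
python3 - <<'E'
from h import *
o,im=snap("wrist","w17"); print(o["time"],o["tool_pos"],rpy(o["tcp_rot"]).round(3),o["grip_width"],o["contact_force"],o["moment"])
print(delta(o,[548.3,-380.3,108],-np.pi/2-.008))
E
```

```text
33.5 [ 642.44930264 -161.64968119  106.53749067] [[ 0. -0.  1.]
 [ 0.  1.  0.]
 [-1.  0.  0.]] 45.934884403272065 [-0.16281963  0.06879941 -9.00762237] [-0.04954382  0.08424405  0.00253443]
(array([ -0.15, -21.86,  -9.42]), np.float64(-1.563))
```

View pics/w17.png

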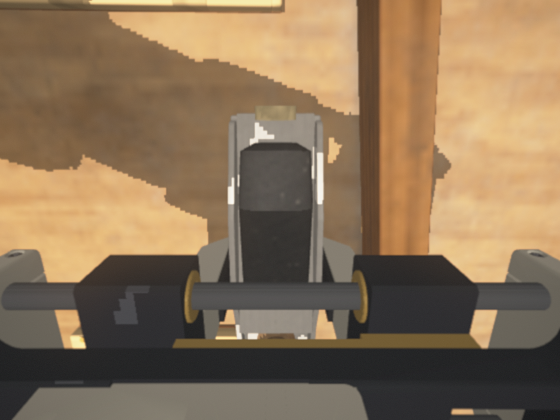

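arm_command:
  plan:
    - {"tx": 0,"ty": -3.64,"tz": -1.57,"wx": 0,"wy": 0,"wz": 0,"jaw": -1}
    - {"tx": 0,"ty": -3.64,"tz": -1.57,"wx": 0,"wy": 0,"wz": 0,"jaw": -1}
    - {"tx": 0,"ty": -3.64,"tz": -1.57,"wx": 0,"wy": 0,"wz": 0,"jaw": -1}
    - {"tx": 0,"ty": -3.64,"tz": -1.57,"wx": 0,"wy": 0,"wz": 0,"jaw": -1}
    - {"tx": 0,"ty": -3.65,"tz": -1.57,"wx": 0,"wy": 0,"wz": 0,"jaw": -1}
    - {"tx": 0,"ty": -3.65,"tz": -1.57,"wx": 0,"wy": 0,"wz": 0,"jaw": -1}
    - {"tx": 0,"ty": 0,"tz": 0,"wx": 0.132,"wy": 0,"wz": 0,"jaw": -1}
    - {"tx": 0,"ty": 0,"tz": 0,"wx": 0.132,"wy": 0,"wz": 0,"jaw": -1}
    - {"tx": 0,"ty": 0,"tz": 0,"wx": 0.132,"wy": 0,"wz": 0,"jaw": -1}
    - {"tx": 0,"ty": 0,"tz": 0,"wx": 0.132,"wy": 0,"wz": 0,"jaw": -1}
    - {"tx": 0,"ty": 0,"tz": 0,"wx": 0.132,"wy": 0,"wz": 0,"jaw": -1}
    - {"tx": 0,"ty": 0,"tz": 0,"wx": 0.132,"wy": 0,"wz": 0,"jaw": -1}
    - {"tx": 0,"ty": 0,"tz": 0,"wx": 0.132,"wy": 0,"wz": 0,"jaw": -1}
    - {"tx": 0,"ty": 0,"tz": 0,"wx": 0.132,"wy": 0,"wz": 0,"jaw": -1}
    - {"tx": 0,"ty": 0,"tz": 0,"wx": 0.132,"wy": 0,"wz": 0,"jaw": -1}
    - {"tx": 0,"ty": 0,"tz": 0,"wx": 0.132,"wy": 0,"wz": 0,"jaw": -1}
    - {"tx": 0,"ty": 0,"tz": 0,"wx": 0.132,"wy": 0,"wz": 0,"jaw": -1}
    - {"tx": 0,"ty": 0,"tz": 0,"wx": 0.127,"wy": 0,"wz": 0,"jaw": -1}
    - {"tx": 0,"ty": 0,"tz": 0,"wx": 0,"wy": 0,"wz": 0,"jaw": -1}
    - {"tx": 0,"ty": 0,"tz": 0,"wx": 0,"wy": 0,"wz": 0,"jaw": -1}

```text
time: 35.55
tool_pos: [547.8, -380.0, 105.2]
tcp_rot: [-2.325, 1.568, 2.383]
contact_force: [0.2, 0.8, -7.0]
grip_width: 45.6
```

```bash
python3 - <<'E'
from h import *
o,im=snap("wrist","w18"); print(o["time"],o["tool_pos"],rpy(o["tcp_rot"]).round(3),o["grip_width"],o["contact_force"])
print(delta(o,[548.3,-380.3,33],-np.pi/2-.008))
C=cam("wrist",o);print(proj(C,[[548.3+a,-380.3+b,17] for a,b in [(85,28),(85,-28)]]).round(1))
crop("w18",150,60,450,300,2.5,"r")
E
```

```text
35.55 [ 547.82709579 -379.96511215  105.18340536] [[-0.002  1.    -0.005]
 [ 0.002 -0.005 -1.   ]
 [-1.    -0.002 -0.002]] 45.62068084187877 [ 0.16152687  0.79650266 -7.02610905]
(array([7.22, 0.06, 0.04]), np.float64(0.003))
[[234.3 100.9]
 [313.9 100.5]]
```

View pics/r.png

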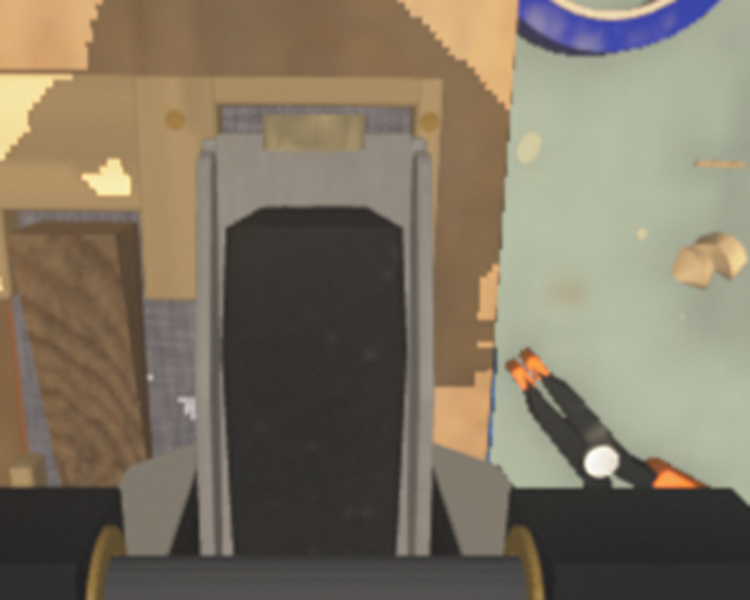

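arm_command:
  plan:
    - {"tx": 2.5,"ty": 0,"tz": 0.13,"wx": 0,"wy": 0,"wz": 0,"jaw": -1}
    - {"tx": 2.0,"ty": 0,"tz": 0,"wx": 0,"wy": 0,"wz": 0,"jaw": -1}
    - {"tx": 1.2,"ty": 0,"tz": 0,"wx": 0,"wy": 0,"wz": 0,"jaw": -1}
    - {"tx": 0.6,"ty": 0,"tz": 0,"wx": 0,"wy": 0,"wz": 0,"jaw": -1}
    - {"tx": 0.4,"ty": 0,"tz": 0,"wx": 0,"wy": 0,"wz": 0,"jaw": -1}
    - {"tx": 0,"ty": 0,"tz": 0,"wx": 0,"wy": 0,"wz": 0,"jaw": -1}
    - {"tx": 0,"ty": 0,"tz": 0,"wx": 0,"wy": 0,"wz": 0,"jaw": -1}

```text
time: 36.3
tool_pos: [548.8, -382.0, 40.4]
tcp_rot: [0.917, 1.569, -0.662]
contact_force: [-0.4, -0.3, -6.9]
grip_width: 45.4
```

arm_command:
  plan:
    - {"tx": 0.4,"ty": 0,"tz": 0,"wx": 0,"wy": 0,"wz": 0,"jaw": -1}
    - {"tx": 0.2,"ty": 0,"tz": 0,"wx": 0,"wy": 0,"wz": 0,"jaw": -1}
    - {"tx": 0,"ty": 0,"tz": 0,"wx": 0,"wy": 0,"wz": 0,"jaw": -1}
    - {"tx": 0,"ty": 0,"tz": 0,"wx": 0,"wy": 0,"wz": 0,"jaw": -1}

```text
time: 36.7
tool_pos: [548.3, -381.7, 33.5]
tcp_rot: [-2.814, 1.571, 1.891]
contact_force: [-0.5, -0.3, -7.1]
grip_width: 45.4
```

arm_command:
  plan:
    - {"tx": 0.12,"ty": 0,"tz": 0,"wx": 0,"wy": 0,"wz": 0,"jaw": -1}
    - {"tx": 0,"ty": 0,"tz": 0,"wx": 0,"wy": 0,"wz": 0,"jaw": -1}
    - {"tx": 0,"ty": 0,"tz": 0,"wx": 0,"wy": 0,"wz": 0,"jaw": -1}

```text
time: 37.0
tool_pos: [548.5, -381.8, 32.7]
tcp_rot: [1.004, 1.57, -0.575]
contact_force: [-0.0, 0.5, -4.9]
grip_width: 45.6
```

Nearly down; a touch lower, then release and rise.

arm_command:
  plan:
    - {"tx": 0.08,"ty": 0,"tz": 0,"wx": 0,"wy": 0,"wz": 0,"jaw": -1}
    - {"tx": 0,"ty": 0,"tz": 0,"wx": 0,"wy": 0,"wz": 0,"jaw": -1}
    - {"tx": 0,"ty": 0,"tz": 0,"wx": 0,"wy": 0,"wz": 0,"jaw": 0.2}
    - {"tx": 0,"ty": 0,"tz": 0,"wx": 0,"wy": 0,"wz": 0,"jaw": 0.2}
    - {"tx": 0,"ty": 0,"tz": 0,"wx": 0,"wy": 0,"wz": 0,"jaw": 0.2}
    - {"tx": -1.0,"ty": 0,"tz": 0,"wx": 0,"wy": 0,"wz": 0,"jaw": 0.2}
    - {"tx": -3.0,"ty": 0,"tz": 0,"wx": 0,"wy": 0,"wz": 0,"jaw": 0.2}
    - {"tx": -4.0,"ty": 0,"tz": 0,"wx": 0,"wy": 0,"wz": 0,"jaw": 0.2}
    - {"tx": -4.0,"ty": 0,"tz": 0,"wx": 0,"wy": 0,"wz": 0,"jaw": 0.2}
    - {"tx": -4.0,"ty": 0,"tz": 0,"wx": 0,"wy": 0,"wz": 0,"jaw": 0.2}
    - {"tx": -4.0,"ty": 0,"tz": 0,"wx": 0,"wy": 0,"wz": 0,"jaw": 0.2}
    - {"tx": -4.0,"ty": -2,"tz": -2,"wx": 0,"wy": 0,"wz": 0,"jaw": 0.2}
    - {"tx": -3.0,"ty": -2,"tz": -4,"wx": 0,"wy": 0,"wz": 0,"jaw": 0.2}
    - {"tx": 0,"ty": 0,"tz": -4,"wx": 0,"wy": 0,"wz": 0,"jaw": 0.2}
    - {"tx": 0,"ty": 0,"tz": 0,"wx": 0,"wy": 0,"wz": 0,"jaw": 0.2}
    - {"tx": 0,"ty": 0,"tz": 0,"wx": 0,"wy": 0,"wz": 0,"jaw": 0.2}

```text
time: 38.6
tool_pos: [510.7, -283.7, 300.5]
tcp_rot: [0.839, 1.569, -0.739]
contact_force: [-0.2, -0.9, 0.1]
grip_width: 54.9
```

```bash
python3 - <<'E'
from h import *
o,im=snap("wrist","w19"); print(o["time"],o["tool_pos"],rpy(o["tcp_rot"]).round(3),o["grip_width"],o["contact_force"])
snap("top","t1"); snap("scene","s1")
crop("t1",210,120,440,300,3.4,"t1c")
crop("w19",100,0,500,290,2,"u"); crop("s1",195,160,465,350,2.9,"s1c")
E
```

```text
38.6 [ 510.66090427 -283.66582761  300.52085504] [[ 0.001  1.    -0.007]
 [-0.001 -0.007 -1.   ]
 [-1.     0.001  0.001]] 54.8855415029354 [-0.21110141 -0.8793505   0.13858796]
```

View pics/u.png

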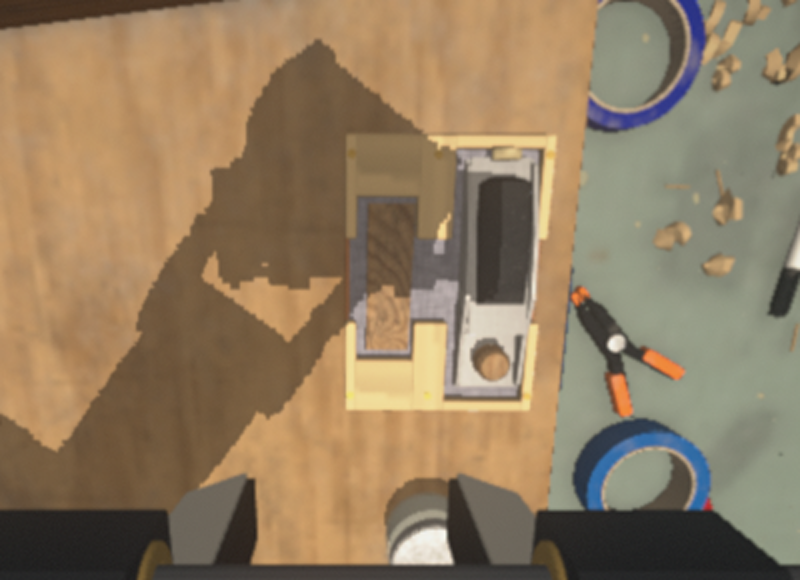

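View pics/t1c.png

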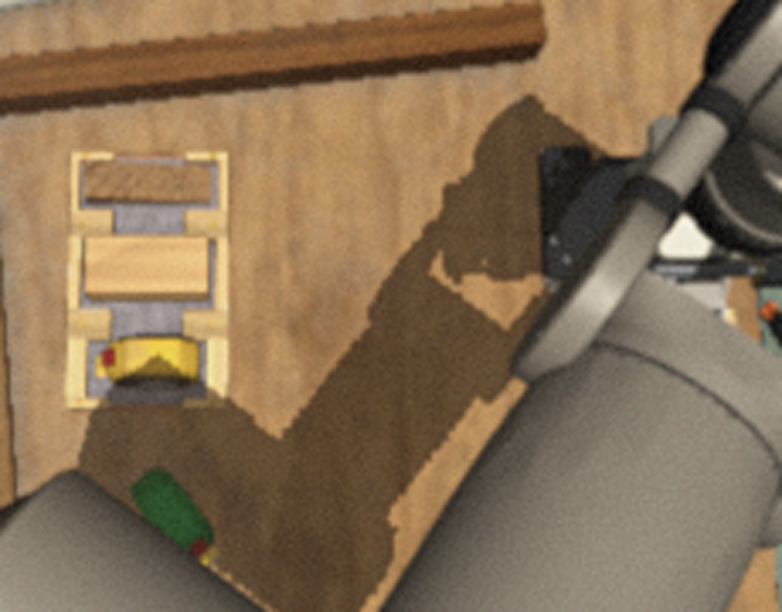

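View pics/s1c.png

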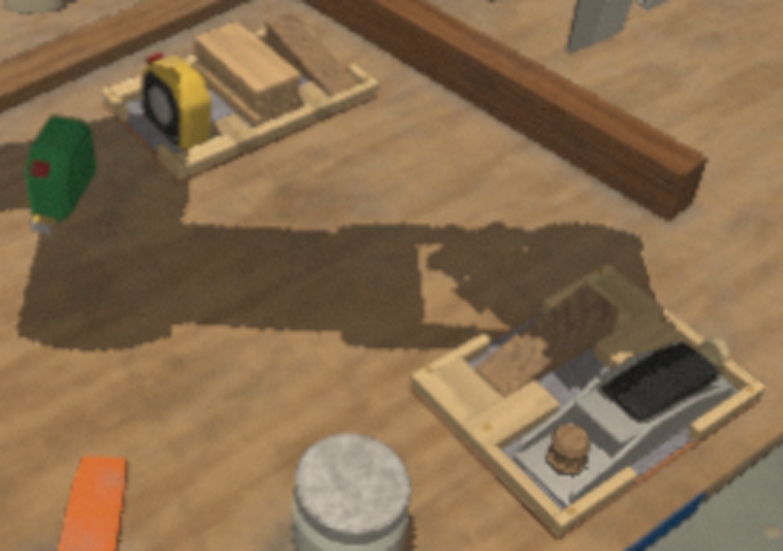

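```bash
python3 - <<'E'
from h import *
crop("w19",260,50,400,220,4,"v")
o,im=load("w19"); C=cam("wrist",o)
f=lambda a,z: onz(C,[(100+x/2-.25,y/2-.25) for x,y in a],z).round(1)
print("tray",f([(347,135),(555,137),(530,410),(347,409)],17))
print("plane front",f([(454,386),(518,387)],10),"rear",f([(505,150)],25),f([(470,163),(538,165)],25))
E
```

```text
tray [[ 640.4 -282.9   17. ]
 [ 638.3 -415.7   17. ]
 [ 455.  -414.8   17. ]
 [ 456.6 -281.3   17. ]]
plane front [[ 471.6 -359.8   10. ]
 [ 470.5 -406.8   10. ]] rear [[ 630.1 -382.5   25. ]] [[ 622.6 -360.8   25. ]
 [ 621.2 -404.    25. ]]
```

View pics/v.png

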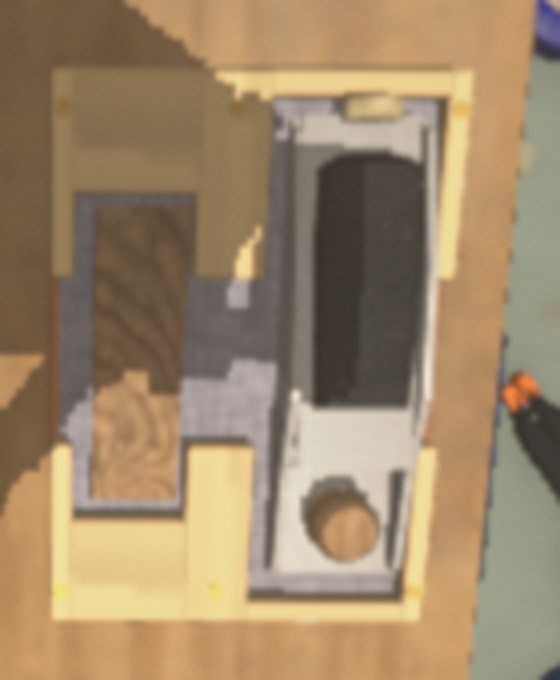

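```bash
python3 -c "
from plant import bot; print(bot.close_job())"
```

```text
the job is handed in; nothing more can be done
None
```

I made up both kits and handed the job in after about 39 s of the 139 s allowed; no verdict came back.

- **Floor-laying tray:** it holds the tape measure, the tapping block and one wedge.
- **Door-hanging tray:** it holds the block plane and the other wedge.
- **Before hand-in:** each thing was let go, and the gripper rose clear to TCP height 300 mm, showing no contact force.

**Last checks from the wrist pictures (each thing against its pocket centre):**

| Thing | Offset found | Limit |
|---|---|---|
| Tapping block | about 2 mm in x, 1 mm in y | 9 mm |
| Door-tray wedge | about 0.5 mm in x, 2 mm in y | 9 mm |
| Plane | about 3 mm along, 2 mm across | 13 mm |
| Tape measure | not measured, seen standing upright in its pocket | 12 mm |
| Floor-tray wedge | not measured, seen lying flat in its pocket | 9 mm |

- **Resting on the felt:** the force reading rose clearly when the tape and the floor-tray wedge touched the felt. The other three were set down by height, though for the plane the force began to ease just before release.
- **What disagreed:** repeated sightings of the door tray differed by 2–3 mm across it. As a result its wedge and the plane sit about 2 mm off centre, towards the right.
- **Bystanders:** nothing was moved near them. In the last pictures the wax jar looks where it was. I did not measure any of the three, and did not look at the sanding block or glue bottle again.

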